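# Fit the back-up batteries in the desk power box

## Task

Lever the cover of the battery box up with the pry blade in its front notch, swing it wide open, and lay every battery block that is on the desk flat in a bay of its own, contacts up and towards the hinge. Then shut the cover fully, press the slotted stud in, keep it pressed while you turn it a quarter turn clockwise into its catch, let it go, and leave the pry blade lying flat on its rubber mat. Do not disturb the gel bottle, the pen pot or the calculator.

Things in the scene. Friction and masses are not known exactly. Their poses are not given: they have to be found in the camera images.
- box: Fixed white back-up battery box, 136 deep (its x) x 160 wide (its y) x 58 high without the cover; origin at the centre of its underside, z up, x from the notched front to the hinge side. Walls 4 thick; inner floor 26 above the underside.
- bays (a point): Centre of the row of four bays, on the inner floor (box x +11, y 0), frame parallel to the box's. Bay centres at y -55.5, -18.5, +18.5, +55.5 from here; each is 60 long (x) by 34 wide (y), fenced by ribs 3 thick, 6 high. Beyond the bays' ends the floor is free for fingers: 42 deep at the front, 20 at the hinge side; along a block's sides only 9 to the next.
- notch (a point): Middle of the pry notch, on the outer face of the front wall (box x -68), 53 above the box's underside: an opening 40 wide and 10 high (heights 48 to 58) right under the front edge of the closed cover, too low for fingers. Behind it the box is hollow for 40 or more at that height. Frame parallel to the box's.
- cover (a joint): Hinge of the grey cover (136 x 160, 5 thick, 0.18 kg), rad: 0 shut flat on the box, 1.75 fully open, leaning back a little past upright. Stiff: it stays at any angle it is left at; about 2.5 N at its front edge move it. It has no handle: it is prised up by a blade in the notch, and pushed shut by hand.
- cover_hinge (a point): Middle of the cover's hinge line: box x +68, y 0, height 58 (the cover's underside when shut); the line runs along the box's y.
- cover_edge (a point): Middle of the cover's free front edge (136 from the hinge line, half-way through its thickness).
- stud (a joint): Angle of the steel quarter-turn stud in the cover, rad: 0 released (flats and slot along the cover's x, front to hinge), grows clockwise seen from above the shut cover, 1.57 caught (slot along the cover's y). An over-centre spring holds it at 0, and once past half-way (0.8 rad) carries it into the catch at 1.57. About 0.03 N m to turn.
- stud_press (a joint): How far the stud's head is pressed into the cover, m: 0 at rest, 0.004 at its stop; a spring (2 N at rest, 6 N at the stop) lifts it again when let go.
- stud_head (a point): Centre of the stud's head, 13 above the cover's outer face, at box x -42, y -45 when shut (front corner). Head: a steel bar 26 long (its x) by 14 across its flats (its y), with a slot along its top; its sides are clear from 5 to 21 above the cover. z points out of the cover.
- sheet: White paper drawing sheet lying fixed on the desk, 240 x 210, 1.5 thick, on one side of the box; the battery blocks start on it. Origin under its centre.
- mat: Black rubber mat fixed on the desk, 200 (x) x 110 (y), 3 thick, on the other side of the box: place of the pry blade. Origin under its centre.
- blade_grip (a point): Grip point of the pry blade (loose, 0.09 kg), half-way up its wooden handle, 9 above its underside. x runs to the blade's tip. Handle 90 long (x -60 to +30 from here), 16 wide, 18 high; then a flat steel blade 50 long, 14 wide, 2.5 thick at the handle's mid height; tip 80 ahead of here. Lies flat on the mat.
- blade_tip (a point): Tip of the pry blade, middle of its width and thickness.
- gel: Bystander: green bottle of hand gel, 48 across, 115 high.
- penpot: Bystander: dark metal pen pot, 70 across, 80 high, with three pens.
- calculator: Bystander: white desk calculator 130 x 170 x 24.
- pack0_mid (a point): Battery block (loose, 0.08 kg; two to four are there, the rest absent): 52 long (x) x 28 wide (y) x 24 high, black with a bare aluminium sleeve; this is its centre. Two brass contact pads on its top mark its +x end. Starts with that end pointing roughly away from the robot.
- pack0_contacts (a point): Middle of that block's two brass pads, on its top, 19 from its centre towards +x.
- pack1_mid (a point): Battery block (loose, 0.08 kg; two to four are there, the rest absent): 52 long (x) x 28 wide (y) x 24 high, black with a bare aluminium sleeve; this is its centre. Two brass contact pads on its top mark its +x end. Starts with that end pointing roughly away from the robot.
- pack1_contacts (a point): Middle of that block's two brass pads, on its top, 19 from its centre towards +x.
- pack2_mid (a point): Battery block (loose, 0.08 kg; two to four are there, the rest absent): 52 long (x) x 28 wide (y) x 24 high, black with a bare aluminium sleeve; this is its centre. Two brass contact pads on its top mark its +x end. Starts with that end pointing roughly away from the robot.
- pack2_contacts (a point): Middle of that block's two brass pads, on its top, 19 from its centre towards +x.
- pack3_mid (a point): Battery block (loose, 0.08 kg; two to four are there, the rest absent): 52 long (x) x 28 wide (y) x 24 high, black with a bare aluminium sleeve; this is its centre. Two brass contact pads on its top mark its +x end. Starts with that end pointing roughly away from the robot.
- pack3_contacts (a point): Middle of that block's two brass pads, on its top, 19 from its centre towards +x.
There are look-alikes about, which are no part of the job. Of the things like the part that bears blade_grip, leave any that is blue, green or pink; of the rest the larger one is meant.

How it is judged:
On the way, in this order (a step that is already met when the one before it is completed fails the run):
1. the pry blade levers the cover up by 0.2 rad or more, the fingers not touching the cover (value of joint cover above 0.2 rad and contact force between blade and cover above 0.3 N and contact force between the fingers and cover below 0.1 N), for 0.1 s.
2. with the cover wide open (over 1.3 rad), every block lies in a bay (value of joint cover above 1.3 rad and x of pack0_mid in the frame of box between 0.003 and 0.019 m and y of pack0_mid in the frame of box between -0.065 and 0.065 m and z of pack0_mid in the frame of box between 0.034 and 0.0415 m and angle between each of pack0_mid, pack1_mid, pack2_mid, pack3_mid's own z axis and vertical below 0.1 rad and x of each of pack0_contacts, pack1_contacts, pack2_contacts, pack3_contacts in the frame of box above 0.019 m and x of pack1_mid in the frame of box between 0.003 and 0.019 m and y of pack1_mid in the frame of box between -0.065 and 0.065 m and z of pack1_mid in the frame of box between 0.034 and 0.0415 m and x of pack2_mid in the frame of box between 0.003 and 0.019 m and y of pack2_mid in the frame of box between -0.065 and 0.065 m and z of pack2_mid in the frame of box between 0.034 and 0.0415 m and x of pack3_mid in the frame of box between 0.003 and 0.019 m and y of pack3_mid in the frame of box between -0.065 and 0.065 m and z of pack3_mid in the frame of box between 0.034 and 0.0415 m), for 0.2 s.
3. the cover is shut (under 0.04 rad) (value of joint cover below 0.04 rad), for 0.1 s.
4. the stud is pressed in by 2 mm or more while still unturned (under 0.4 rad), the cover shut (value of joint stud_press above 0.002 m and value of joint stud below 0.4 rad and value of joint cover below 0.06 rad), for 0.1 s.
5. still pressed in by 1.5 mm or more, the stud is turned over 1.3 rad, the cover shut (value of joint stud_press above 0.0015 m and value of joint stud above 1.3 rad and value of joint cover below 0.06 rad).
6. the stud is let go in its catch: over 1.4 rad, head up again (under 1 mm), the cover shut (value of joint cover below 0.04 rad and value of joint stud above 1.4 rad and value of joint stud_press below 0.001 m), for 0.2 s.
At the end, for the whole second after the job is handed in: Cover shut (under 0.04 rad), stud caught (over 1.4 rad) and head up; every block level on a bay floor (within 3.5 mm), within 8 mm of the bays' centre line, contacts towards the hinge; the blade lies flat, its grip point within 60 mm along and 45 mm across of the mat's centre (all of step 6 and x of pack0_mid in the frame of box between 0.003 and 0.019 m and y of pack0_mid in the frame of box between -0.065 and 0.065 m and z of pack0_mid in the frame of box between 0.034 and 0.0415 m and angle between each of pack0_mid, pack1_mid, pack2_mid, pack3_mid's own z axis and vertical below 0.1 rad and x of each of pack0_contacts, pack1_contacts, pack2_contacts, pack3_contacts in the frame of box above 0.019 m and x of pack1_mid in the frame of box between 0.003 and 0.019 m and y of pack1_mid in the frame of box between -0.065 and 0.065 m and z of pack1_mid in the frame of box between 0.034 and 0.0415 m and x of pack2_mid in the frame of box between 0.003 and 0.019 m and y of pack2_mid in the frame of box between -0.065 and 0.065 m and z of pack2_mid in the frame of box between 0.034 and 0.0415 m and x of pack3_mid in the frame of box between 0.003 and 0.019 m and y of pack3_mid in the frame of box between -0.065 and 0.065 m and z of pack3_mid in the frame of box between 0.034 and 0.0415 m and x of blade_grip in the frame of mat between -0.06 and 0.06 m and y of blade_grip in the frame of mat between -0.045 and 0.045 m and height (world z) of blade_grip below 0.017 m and angle between blade_grip's own z axis and vertical below 0.15 rad); the robot touches nothing.
It fails at once if a bystander is moved by over 30 mm or tipped (distance of any of gel, penpot, calculator from where it was at the start of the episode above 0.03 m or angle between any of gel, penpot's own z axis and vertical above 0.5 rad).
Of pack0, pack1, pack2, pack3 only 2 to 4 are there at a start; the rules pass over those that are not, and their reading is None.
At some moment in a run one of pack0, pack1, pack2, pack3, blade may be knocked a few centimetres aside while the robot is not near it.
It also fails if it takes over 210 s, if anything falls off the work surface, if the arm or the gripper's body presses on something with over 40 N, if the wrist force passes 120 N, or if a joint passes its speed limit or range.

## Robot

A 7-joint arm with a two-finger parallel gripper is mounted at the origin on the work surface. World frame = base frame: x ahead of the robot, y to its left, z up, the work surface at z = 0. Lengths are in m, angles in rad, forces in N, time in s.
With the tool pointing down it reaches from about 0.4 to 0.85 m from the base axis. Payload 10.4 kg.
Tool frame: the origin (TCP) lies between the finger pads; the fingertips stand 11 mm ahead of it and the grasp point (between the pads) lies 8 mm behind it; x points along the fingers, y is the direction in which the jaws open and shut, and the axes are right-handed (so a half turn about x gives the same grasp; the last joint's range is limited). The gripper opens to 87 mm and grips with 3 to 60 N. Pads are 19 mm wide; open, the fingers measure 117 mm over their backs; the gripper's body (75 mm by 190 mm) begins 51 mm behind the grasp point.
Start: joints at [-1.348, 0.332, -0.065, 1.46, 0.022, 1.35, -0.088], TCP at [0.152, 0.606, 0.234] pointing down, gripper open.
Joint ranges: [-2.6, 2.6], [-0.5, 2.12], [-1.47, 1.34], [0.16, 2.42], [-1.27, 4.41], [0.06, 2.06], [-2.6, 2.6]. Speed limits (rad/s): [2.22, 2.22, 2.79, 2.79, 3.14, 3.14, 3.14].

## Interface

Orientations are given as a unit quaternion [x, y, z, w].
In Python, from bench import r, cams, ticket gives the robot as it stands. The module is installed in compiled form; this text tells all that it offers.
- The arm moves only by the tool drive_tool, never from a script. Its argument "moves" is text: rows parted by semicolons, each of 5 numbers parted by spaces: the shift along the world's x, y, z in m, then the turn about the world's z in degrees, then the closure, from 0 (fully open) to 1 (shut). In form: x y z twist grip; .... A call has 1 to 20 rows; each row shifts and turns the commanded pose from where the row before left it; what a row does not reach is not made up. A row lasts 1/8 s, in which the tool goes at most 62.5 mm and 10.7 degrees, less where a joint would pass 70% of its speed; a pose out of reach is approached as far as the arm can. A call is refused whole if a number of a shift passes 0.0625 or a number of a turn 10.7, either way. A call with a gripper value outside its range is refused whole. The fingers move at their own pace and stop on an object; "newtons" is the grip in N (left out, the last holds). Time passes only in rows, so rows that do not move let the fingers close. It gives the time, the measured TCP pose, the force and the opening at its end, in the units of the state.
- r.read_state(): the state, without advancing time (a new reading comes with each control period).
- cams.camera(name): name is "side" or "top" or "wrist"; returns a dict with "color" (384x512x3 uint8, red, green, blue), "fx", "fy", "cx", "cy" (pixels), "extrinsics" (4x4, takes a point from camera to world coordinates). Camera axes: x right, y down, z forward; pixel columns grow to the right and rows downward; lengths in m; the calibration is good to about 2 mm. The wrist camera is an equidistant fisheye: a pixel r from the principal point sees the ray r / f radians off the axis. A picture is of the moment at which its call begins. There is no depth.
- ticket.close_job(): hands the job in, once; it reports no verdict.
The state is a dict: "time": time; "joint_positions": joint angles; "joint_vel": joint speeds; "joint_torque": joint torques, N m; "ee_pos": TCP position; "eef_rot": TCP orientation; "ft_force": force on the tool from outside, world axes, zero at the start; "torque": the same for the moment, N m; "width": finger opening in m.
Only numpy, scipy, OpenCV 4.12 (cv2) and the standard library are available. Lean on these libraries where they do the work, as an engineer would, in place of code of your own. Each camera call takes 0.05 s, during which the arm holds its last target.

## Working session

There is one attempt and no reset: what is moved stays moved. The work goes in short steps, Python scripts to look and compute and a tool call to move; the robot and the scene stay as the last step left them, time stands still between calls to the robot, and variables do not carry over. Pictures are saved under pics/ and viewed, and the job is handed in when it is done.

Besides the shell and the picture viewer there is one more tool, called after "Call:" as name(argument=value, ...), one argument or row to a line, values as JSON. drive_tool: Moves the arm, as the interface text tells. Its arguments: {"type":"object","properties":{"moves":{"type":"string"},"newtons":{"type":"number"}},"required":["moves"]}

```bash
mkdir -p pics; ls; python3 - <<'E'
from bench import r, cams, ticket
import cv2,numpy as np
s=r.read_state()
for k,v in s.items(): print(k,np.round(v,4))
for n in ["side","top","wrist"]:
    c=cams.camera(n); cv2.imwrite(f"pics/{n}0.png",c["color"][:,:,::-1]); print(n,c["fx"],c["fy"],c["cx"],c["cy"]); print(np.round(c["extrinsics"],4))
E
```

```text
pics
time 0.0
joint_positions [-1.3476  0.3328 -0.0647  1.4609  0.0216  1.3499 -0.0885]
joint_vel [ 0.0005 -0.0005 -0.0008  0.0012  0.0011  0.0002  0.0001]
joint_torque [-7.00000e-04 -6.23279e+01  2.42000e-02 -3.89881e+01 -6.14000e-02
  4.02000e-02  1.00000e-04]
ee_pos [0.152  0.6059 0.2328]
eef_rot [ 0.0862  0.7018 -0.0872  0.7017]
ft_force [ 0.2471 -0.305   0.164 ]
torque [-0.0045  0.016  -0.0402]
width 0.0868
side 421.8916235647989 421.8916235647989 252.5705555553393 189.98284125342994
[[-0.8168 -0.323   0.478  -0.1002]
 [-0.5766  0.4295 -0.695   1.0207]
 [ 0.0192 -0.8433 -0.5371  0.7987]
 [ 0.      0.      0.      1.    ]]
top 458.01885267099544 458.01885267099544 259.4146424176881 194.21282064956736
[[-0.0257 -0.9821  0.1865  0.3054]
 [-0.9997  0.0248 -0.0072  0.0865]
 [ 0.0025 -0.1867 -0.9824  1.2126]
 [ 0.      0.      0.      1.    ]]
wrist 297.3186396354542 297.3186396354542 254.87640563206378 194.23812598018066
[[ 2.430e-01  9.260e-01  2.888e-01  7.100e-02]
 [ 9.700e-01 -2.318e-01 -7.310e-02  6.260e-01]
 [-7.000e-04  2.979e-01 -9.546e-01  3.847e-01]
 [ 0.000e+00  0.000e+00  0.000e+00  1.000e+00]]
```

View pics/top0.png

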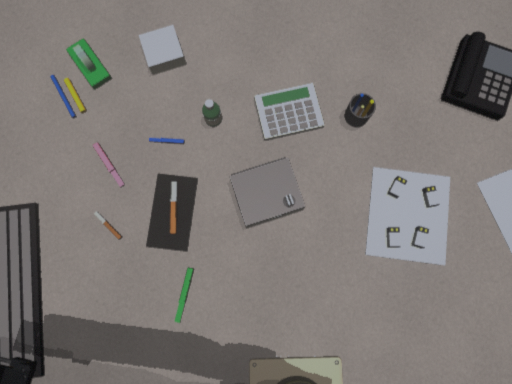

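View pics/side0.png

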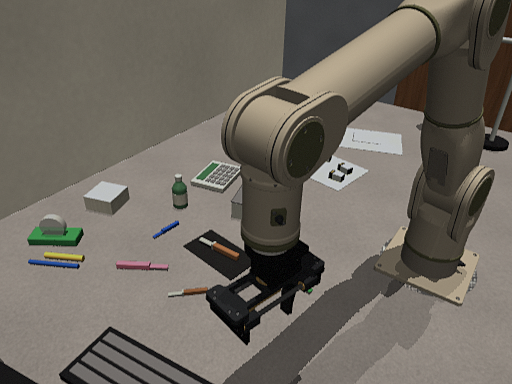

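View pics/wrist0.png

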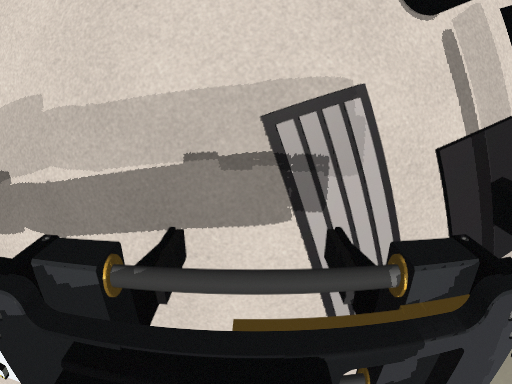

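```bash
cat > h.py <<'E'
import numpy as np,cv2
from bench import r,cams,ticket
def cam(n,save=None):
    c=cams.camera(n); c["n"]=n
    if save: cv2.imwrite(f"pics/{save}.png",c["color"][:,:,::-1])
    return c
def ray(c,u,v):
    x=(u-c["cx"])/c["fx"];y=(v-c["cy"])/c["fy"]
    if c["n"]=="wrist":
        t=np.hypot(x,y); s=np.sin(t)/t if t>1e-9 else 1
        d=np.array([x*s,y*s,np.cos(t)])
    else: d=np.array([x,y,1.])
    E=np.array(c["extrinsics"]); return E[:3,3],E[:3,:3]@(d/np.linalg.norm(d))
def onz(c,u,v,z):
    o,d=ray(c,u,v); return o+d*(z-o[2])/d[2]
def tri(*obs):  # (c,u,v)
    A=np.zeros((3,3));b=np.zeros(3)
    for c,u,v in obs:
        o,d=ray(c,u,v);P=np.eye(3)-np.outer(d,d);A+=P;b+=P@o
    p=np.linalg.solve(A,b)
    e=[np.linalg.norm((np.eye(3)-np.outer(d,d))@(p-o)) for o,d in (ray(*q) for q in obs)]
    return p,np.max(e)
def proj(c,p):
    E=np.array(c["extrinsics"]); q=E[:3,:3].T@(np.asarray(p)-E[:3,3])
    if c["n"]=="wrist":
        t=np.arctan2(np.hypot(q[0],q[1]),q[2]); n=np.hypot(q[0],q[1])
        return np.array([c["cx"]+c["fx"]*t*q[0]/n,c["cy"]+c["fy"]*t*q[1]/n])
    return np.array([c["cx"]+c["fx"]*q[0]/q[2],c["cy"]+c["fy"]*q[1]/q[2]])
def crop(c,u0,v0,u1,v1,k,name):
    im=cv2.resize(c["color"][v0:v1,u0:u1,::-1],None,fx=k,fy=k,interpolation=cv2.INTER_CUBIC)
    cv2.imwrite(f"pics/{name}.png",im)
def st():
    s=r.read_state(); print("t",round(s["time"],2),"p",np.round(s["ee_pos"],4),"F",np.round(s["ft_force"],1),"w",round(s["width"],4),"j",np.round(s["joint_positions"],2)); 
    q=s["eef_rot"]; x,y,z,w=q; Y=np.array([2*(x*y-z*w),1-2*(x*x+z*z)]); print("jaw yaw deg",np.round(np.degrees(np.arctan2(Y[1],Y[0])),2)); return s
E
python3 - <<'E'
from h import *
c=cam("top")
crop(c,140,140,330,270,4,"t1a"); crop(c,355,160,460,270,6,"t1b")
E
```

```text
(no output)
```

View pics/t1a.png

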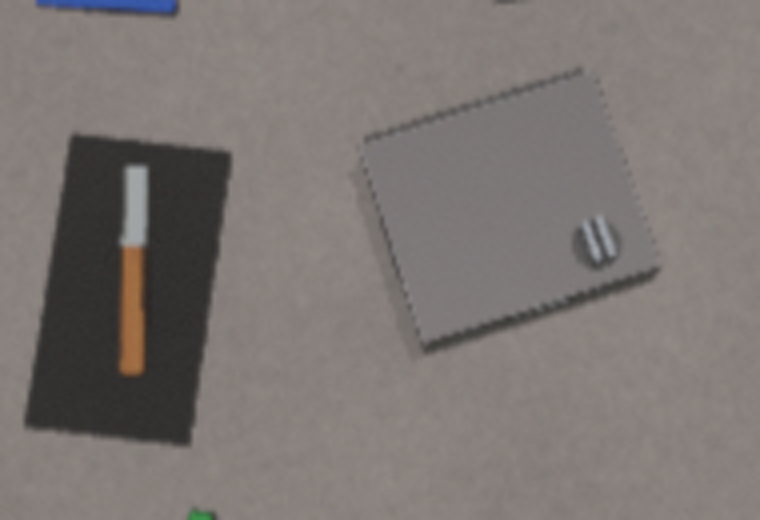

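View pics/t1b.png

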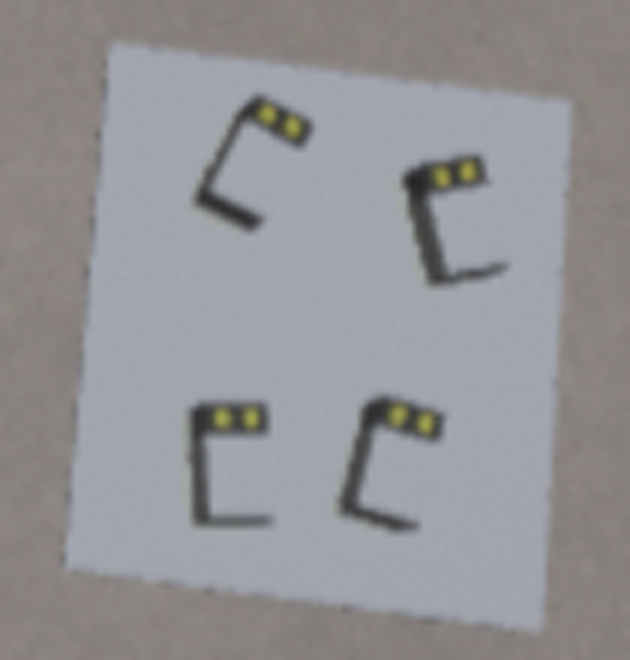

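```bash
cat >> h.py <<'E'
def ta(U,V): return 140+(U-1.5)/4,140+(V-1.5)/4
def tb(U,V): return 355+(U-2.5)/6,160+(V-2.5)/6
E
python3 - <<'E'
from h import *
c=cam("top")
C=[onz(c,*ta(*q),0.063) for q in [(425,347),(660,266),(583,69),(363,140)]]
for p in C: print(np.round(p,4))
print([round(np.linalg.norm(C[i]-C[(i+1)%4]),4) for i in range(4)])
yw=[np.degrees(np.arctan2(*(d[1::-1]))) for d in (C[3]-C[0],C[2]-C[1])]; yy=[np.degrees(np.arctan2(*(d[1::-1])))-90 for d in (C[0]-C[1],C[3]-C[2])]
print("centre",np.mean(C,0),yw,yy)
print("stud",onz(c,*ta(597,237),0.063+.021))
print("blade butt,tip",[np.round(onz(c,*ta(*q),z),4) for q,z in [((132,374),.021),((137,166),.012)]])
print("mat",[np.round(onz(c,*ta(*q),.003),4) for q in [(74,135),(230,153),(190,444),(26,427)]])
print("sheet",[np.round(onz(c,*tb(*q),.0015),4) for q in [(110,42),(571,100),(541,632),(66,566)]])
for a,b in [((267,114),(292,126)),((442,177),(468,170)),((222,418),(251,418)),((399,415),(426,424))]:
    A=onz(c,*tb(*a),.0255);B=onz(c,*tb(*b),.0255);d=A-B;yaw=np.arctan2(d[1],d[0])-np.pi/2; m=(A+B)/2
    print("pads",np.round(m,4),np.linalg.norm(d).round(4),"yaw",np.degrees(yaw).round(1),"mid",np.round(m-.019*np.array([np.cos(yaw),np.sin(yaw),0]),4))
E
```

```text
[0.4421 0.1143 0.063 ]
[ 0.49   -0.0361  0.063 ]
[0.6206 0.0082 0.063 ]
[0.5769 0.1515 0.063 ]
[np.float64(0.1578), np.float64(0.1379), np.float64(0.1498), np.float64(0.1399)]
centre [0.53239296 0.0594857  0.063     ] [np.float64(15.418523011820186), np.float64(18.708916904120716)] [np.float64(17.672266820157162), np.float64(16.94927057926303)]
stud [0.50597508 0.00479496 0.084     ]
blade butt,tip [array([0.4343, 0.3064, 0.021 ]), array([0.5749, 0.3061, 0.012 ])]
mat [array([0.5995, 0.3506, 0.003 ]), array([0.5843, 0.2449, 0.003 ]), array([0.3892, 0.2713, 0.003 ]), array([0.4031, 0.379 , 0.003 ])]
sheet [array([ 0.6042, -0.2335,  0.0015]), array([ 0.5719, -0.4402,  0.0015]), array([ 0.3348, -0.4025,  0.0015]), array([ 0.3687, -0.1972,  0.0015])]
pads [ 0.5609 -0.2996  0.0255] 0.0121 yaw -28.3 mid [ 0.5441 -0.2906  0.0255]
pads [ 0.5348 -0.3751  0.0255] 0.0121 yaw 13.6 mid [ 0.5163 -0.3796  0.0255]
pads [ 0.4292 -0.2699  0.0255] 0.0126 yaw -1.5 mid [ 0.4102 -0.2694  0.0255]
pads [ 0.4266 -0.3462  0.0255] 0.0121 yaw -20.3 mid [ 0.4088 -0.3396  0.0255]
```

Call:
drive_tool(
  moves="0.034 -0.03 0 1.4 0;0.034 -0.03 0 1.4 0;0.034 -0.03 0 1.4 0;0.034 -0.03 0 1.4 0;0.034 -0.03 0 1.4 0;0.034 -0.03 0 1.4 0;0.034 -0.03 0 1.4 0;0.034 -0.03 0 1.4 0;0.034 -0.03 0 1.4 0;0.034 -0.03 0 1.4 0;0 0 0 0 0;0 0 0 0 0",
  newtons=40,
)

```text
time: 1.75
ee_pos: [0.4915, 0.3068, 0.2334]
eef_rot: [0.001, 0.707, -0.0, 0.707]
ft_force: [0.0, 1.6, 1.1]
width: 0.0868
```

```bash
python3 - <<'E'
from h import *
st(); c=cam("wrist","w1"); print(np.round(c["extrinsics"],4)); c2=cam("side","s1")
crop(c,100,80,420,320,2.5,"w1c")
for p in [(.434,.3063,.021),(.5749,.3061,.012),(.494,.3063,.021)]: print(proj(c,p))
E
```

```text
t 1.75 p [0.4915 0.3068 0.2334] F [0.  1.6 1.1] w 0.0868 j [-0.8   0.23  0.19  1.6  -0.04  1.32  0.97]
jaw yaw deg 89.93
[[ 1.000e-03  9.548e-01  2.974e-01  4.081e-01]
 [ 1.000e+00 -1.200e-03  6.000e-04  3.067e-01]
 [ 9.000e-04  2.974e-01 -9.548e-01  3.853e-01]
 [ 0.000e+00  0.000e+00  0.000e+00  1.000e+00]]
[254.26904239 125.52860725]
[254.28564526 229.36927292]
[254.33506165 173.27664282]
```

View pics/w1c.png

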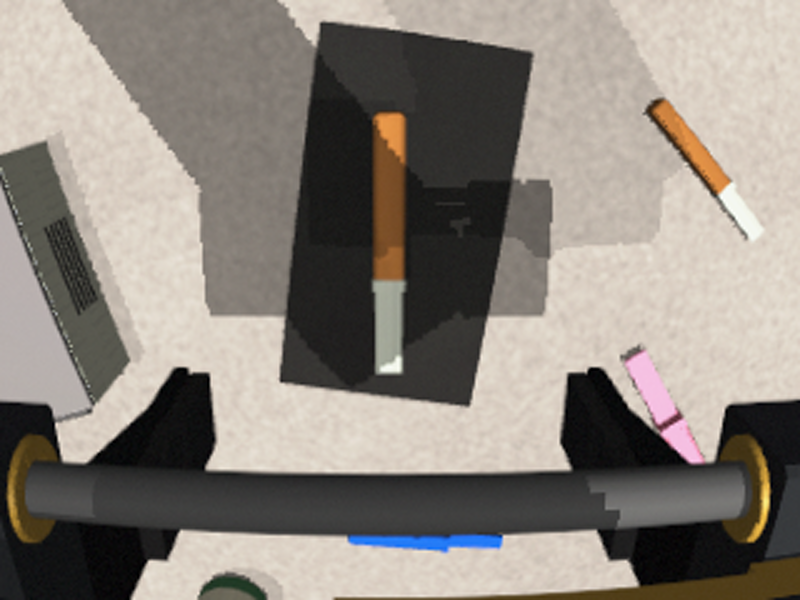

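View pics/w1.png

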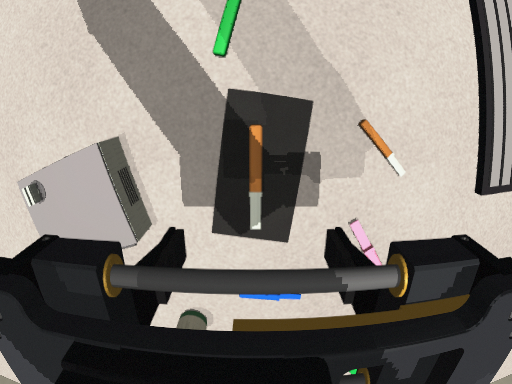

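View pics/s1.png

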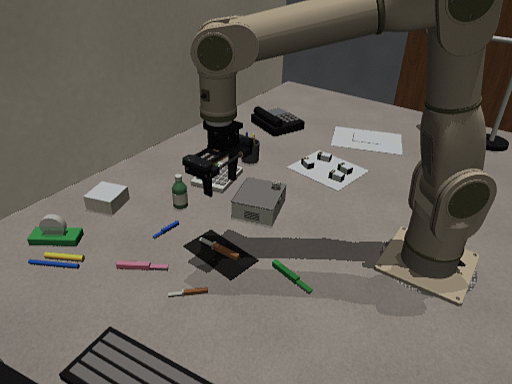

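Call:
drive_tool(
  moves="0.0145 0.001 -0.04 0 0.3;0 0 -0.05 0 0.5;0 0 -0.05 0 0.5;0 0 -0.04 0 0.5;0 0 -0.02 0 0.5;0 0 -0.012 0 0.5;0 0 -0.005 0 0.5;0 0 0 0 0.5;0 0 0 0 0.5",
  newtons=50,
)

```text
time: 2.98
ee_pos: [0.507, 0.3076, 0.0175]
eef_rot: [0.001, 0.707, -0.0, 0.707]
ft_force: [-0.5, -0.3, 0.1]
width: 0.0438
```

```bash
python3 - <<'E'
from h import *
st(); c=cam("wrist","w2"); 
c0=cam("top"); print(tri((c0,*ta(137,166)),(c0,*ta(137,166))) if 0 else "")
E
```

```text
t 2.98 p [0.507  0.3076 0.0175] F [-0.5 -0.3  0.1] w 0.0438 j [-0.76  0.47  0.17  1.77 -0.1   0.91  1.02]
jaw yaw deg 89.92
```

View pics/w2.png

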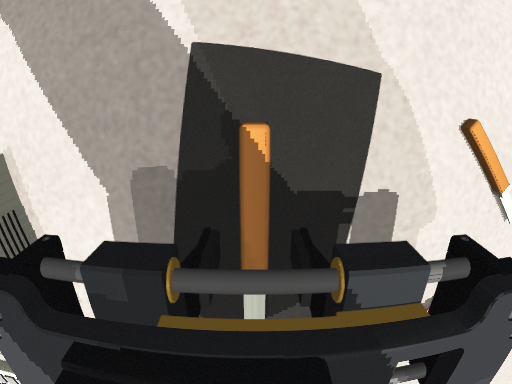

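Call:
drive_tool(
  moves="0 0 -0.0015 0 0.8;0 0 0 0 1;0 0 0 0 1;0 0 0 0 1;0 0 0 0 1",
  newtons=55,
)

```text
time: 3.7
ee_pos: [0.5066, 0.3072, 0.0151]
eef_rot: [0.001, 0.707, -0.0, 0.707]
ft_force: [0.6, -0.5, -0.3]
width: 0.0152
```

Call:
drive_tool(
  moves="0 0 0.02 0 1;0 0 0.04 0 1;0 0 0.04 0 1;0 0 0.03 0 1;0 0 0 0 1;0 0 0 0 1",
)

```text
time: 4.45
ee_pos: [0.5063, 0.3071, 0.1451]
eef_rot: [0.001, 0.707, -0.001, 0.707]
ft_force: [-0.3, 0.2, -1.2]
width: 0.0161
```

```bash
python3 - <<'E'
from h import *
st(); c=cam("wrist","w3"); s=cam("side"); crop(s,120,100,320,280,4,"s3")
E
```

```text
t 4.45 p [0.5063 0.3071 0.1451] F [-0.3  0.2 -1.2] w 0.0161 j [-0.78  0.32  0.19  1.67 -0.07  1.15  1.  ]
jaw yaw deg 89.92
```

View pics/s3.png

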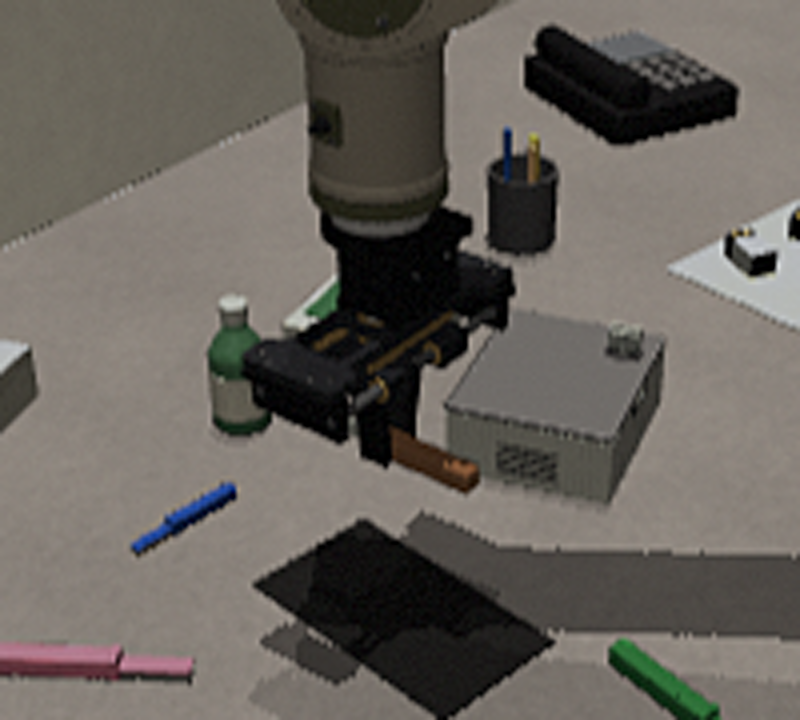

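View pics/w3.png

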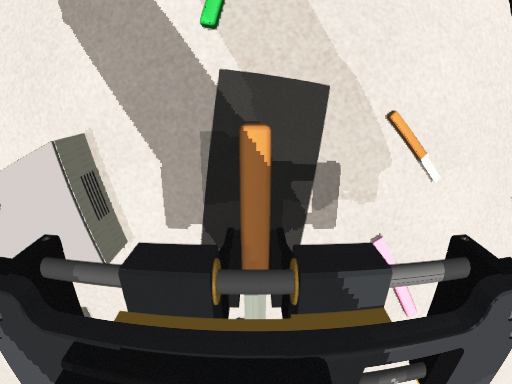

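Call:
drive_tool(
  moves="-0.025 -0.03 0 2.9 1;-0.025 -0.04 0 2.9 1;-0.025 -0.045 0 2.9 1;-0.02 -0.045 0 2.9 1;-0.02 -0.045 0 2.9 1;-0.012 -0.045 0 2.9 1;0 -0.045 0 0 1;0 0 0 0 1;0 0 0 0 1",
)

```text
time: 5.68
ee_pos: [0.3794, 0.0127, 0.1448]
eef_rot: [-0.106, 0.699, 0.107, 0.699]
ft_force: [-0.7, 0.9, -0.3]
width: 0.0157
```

```bash
python3 - <<'E'
from h import *
st(); c=cam("wrist","w4"); t=cam("top"); crop(t,140,140,340,290,4,"t4")
s=cam("side"); crop(s,200,100,400,250,4,"s4")
E
```

```text
t 5.67 p [0.3794 0.0127 0.1448] F [-0.7  0.9 -0.3] w 0.0157 j [-0.55 -0.18  0.37  2.19  0.07  1.12  1.65]
jaw yaw deg 107.32
```

View pics/w4.png

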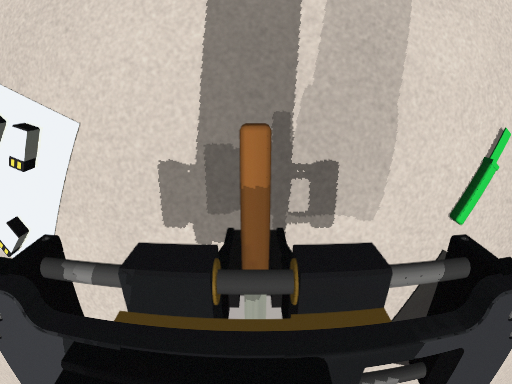

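View pics/t4.png

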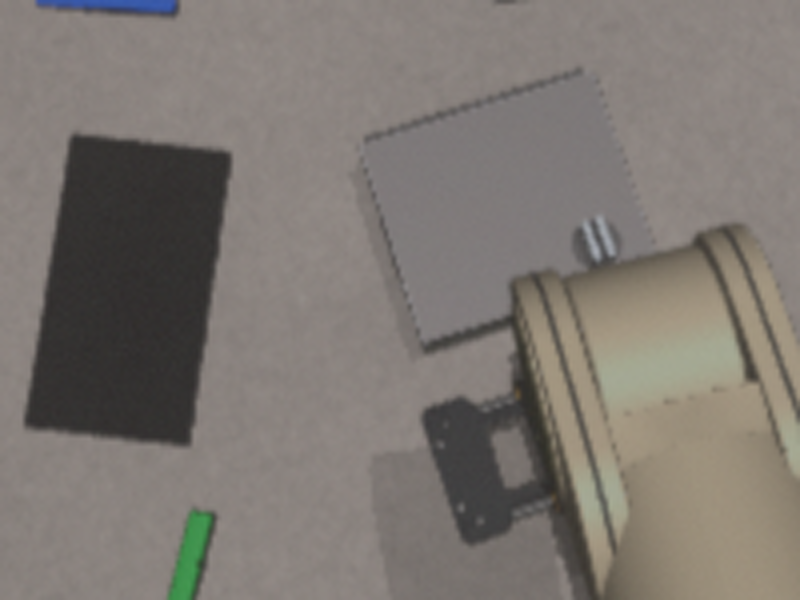

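View pics/s4.png

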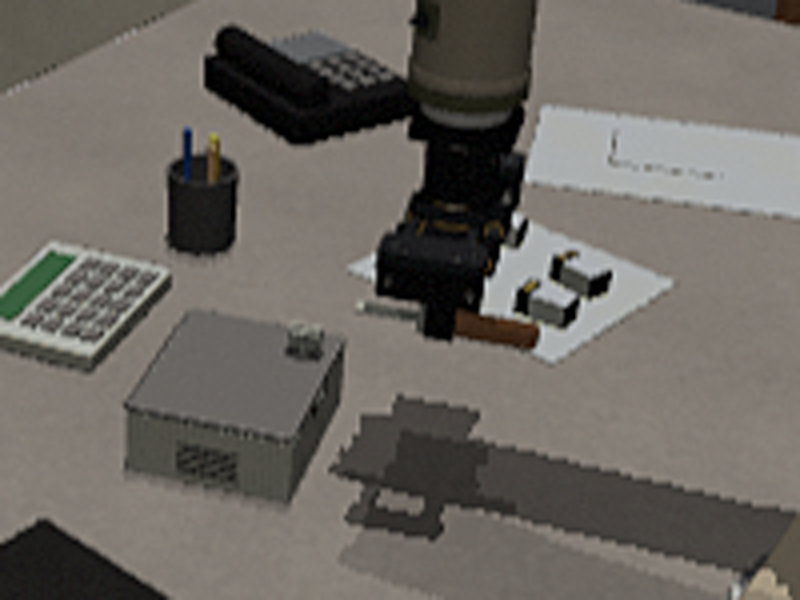

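```bash
cat >> h.py <<'E'
def sa(U,V): return 200+(U-1.5)/4,100+(V-1.5)/4
E
python3 - <<'E'
from h import *
t=cam("top");s=cam("side")
for n,a,b in [("f+",(425,345),(289,440)),("f-",(660,266),(345,342)),("h-",(583,69),(188,312)),("h+",(363,140),(127,405)),("studtop",(597,237),(306,326))]:
    print(n,tri((t,*ta(*a)),(s,*sa(*b))), onz(s,*sa(*b),.063))
# side view fit of box by given dims: optimise x,y,yaw over both cams
from scipy.optimize import least_squares
L=[(-68,80),(-68,-80),(68,-80),(68,80)]
T=[(425,345),(660,266),(583,69),(363,140)];S=[(289,440),(345,342),(188,312),(127,405)]
def f(p,dz=None):
    R=np.array([[np.cos(p[2]),-np.sin(p[2])],[np.sin(p[2]),np.cos(p[2])]]);e=[]
    for l,a,b in zip(L,T,S):
        w=np.r_[R@(np.array(l)/1000)+p[:2],p[3]]
        e+=list(proj(t,w)-ta(*a))+list(proj(s,w)-sa(*b))
    return np.array(e)
o=least_squares(f,[.532,.06,.3,.063]);print(o.x,np.degrees(o.x[2]));print(np.round(o.fun,1))
E
```

```text
f+ (array([0.44628534, 0.11552938, 0.05665298]), np.float64(0.002430587445537442)) [0.44396188 0.12399525 0.063     ]
f- (array([ 0.49177892, -0.0371184 ,  0.0525559 ]), np.float64(0.0001386121558001676)) [ 0.48362575 -0.02227059  0.063     ]
h- (array([0.62246798, 0.00772768, 0.05628505]), np.float64(2.0608392630841095e-05)) [0.61595317 0.01689408 0.063     ]
h+ (array([0.57814229, 0.15166195, 0.05580545]), np.float64(0.0005311387030550223)) [0.5710149  0.15997164 0.063     ]
studtop (array([0.50601367, 0.00472596, 0.08344306]), np.float64(6.629529959400629e-05)) [ 0.52327248 -0.0243317   0.063     ]
[0.53464603 0.0593115  0.29645855 0.05519944] 16.985823928862246
[-0.6 -0.8  0.7  0.6  0.  -0.7 -0.2 -0.8  1.9 -0.2  0.7 -0.4 -1.4  1.
 -0.5  0.9]
```

Call:
drive_tool(
  moves="0 0 -0.03 0 1;0 0 -0.03 0 1;0 0 -0.02 0 1;0 0 -0.008 0 1;0 0 0 0 1;0 0 0 0 1",
)

```text
time: 6.68
ee_pos: [0.3802, 0.0125, 0.0578]
eef_rot: [-0.106, 0.699, 0.107, 0.699]
ft_force: [0.0, 0.6, -0.4]
width: 0.0154
```

```bash
python3 - <<'E'
from h import *
st(); c=cam("wrist","w5")
s=cam("side"); crop(s,230,150,330,225,8,"s5")
for z in (.048,.0535,.058): print(proj(s,(.468,.0399,z)),(proj(s,(.468,.0399,z))-[230,150])*8, (proj(s,(.4443,.0328,z))-[230,150])*8)
E
```

```text
t 6.67 p [0.3802 0.0125 0.0578] F [ 0.   0.6 -0.4] w 0.0154 j [-0.56 -0.03  0.4   2.28  0.02  0.89  1.71]
jaw yaw deg 107.33
[279.65117063 198.78155623] [397.20936508 390.25244982] [456.86605592 402.10291617]
[279.74321219 197.35494253] [397.94569748 378.83954026] [457.73669596 390.66181199]
[279.81881826 196.18307332] [398.55054607 369.46458657] [458.45188288 381.26352131]
```

View pics/s5.png

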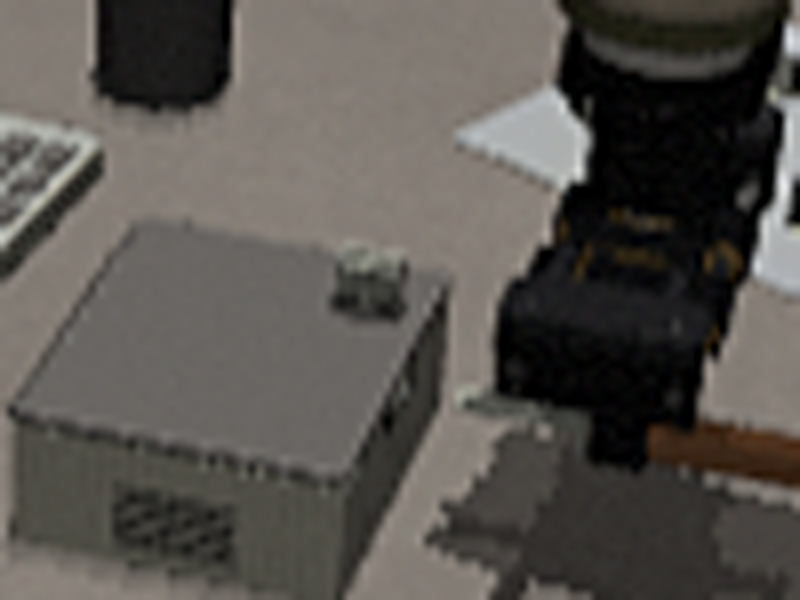

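```bash
python3 - <<'E'
from h import *
s=cam("side"); crop(s,265,175,305,205,20,"s6")
b=lambda p:np.round((proj(s,p)-[265,175])*20+9.5)
import math
R=lambda x,y:(.533+x*.955-y*.296,.060+x*.296+y*.955)
for y in (-.02,.02):
  for z in (.048,.058): print(y,z,b((*R(-.068,y),z)))
for y in (-.08,.08):
  for z in (0,.058,.063): print("corner",y,z,b((*R(-.068,y),z)))
print("tip",b((.4451,.0326,.0548)),b((.4451,.0326,.05)))
E
```

```text
-0.02 0.048 [334. 421.]
-0.02 0.058 [337. 369.]
0.02 0.048 [270. 551.]
0.02 0.058 [273. 498.]
corner -0.08 0 [407. 474.]
corner -0.08 0.058 [428. 186.]
corner -0.08 0.063 [430. 161.]
corner 0.08 0 [ 154. 1008.]
corner 0.08 0.058 [171. 704.]
corner 0.08 0.063 [172. 678.]
tip [451. 477.] [449. 502.]
```

View pics/s6.png

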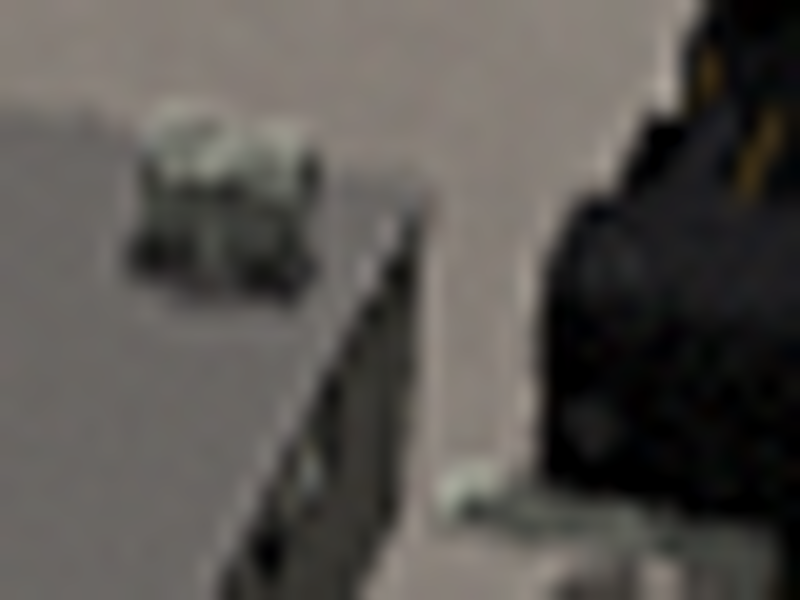

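Call:
drive_tool(
  moves="0.0095 0.003 -0.002 0 1;0.0095 0.003 0 0 1;0.0095 0.003 0 0 1;0 0 0 0 1",
)

```text
time: 7.32
ee_pos: [0.4088, 0.0214, 0.055]
eef_rot: [-0.107, 0.699, 0.106, 0.699]
ft_force: [-1.3, 0.4, -0.6]
width: 0.0157
```

```bash
python3 - <<'E'
from h import *
st(); s=cam("side"); crop(s,265,175,305,205,20,"s7")
E
```

```text
t 7.33 p [0.4088 0.0214 0.055 ] F [-1.3  0.4 -0.6] w 0.0157 j [-0.56  0.05  0.41  2.21 -0.02  0.88  1.74]
jaw yaw deg 107.34
```

View pics/s7.png

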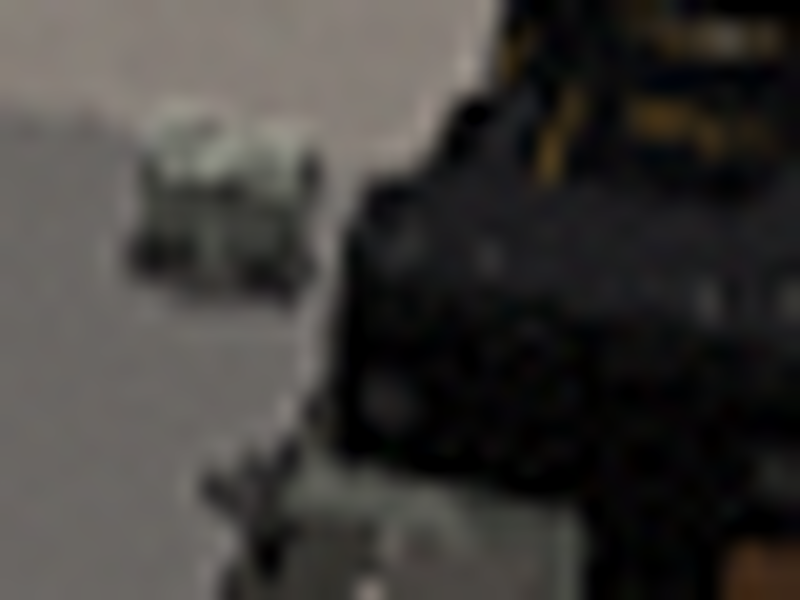

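Call:
drive_tool(
  moves="0.0095 0.003 0 0 1;0.0095 0.003 0 0 1;0.005 0.0015 0 0 1;0 0 0 0 1",
)

```text
time: 7.88
ee_pos: [0.4324, 0.0288, 0.055]
eef_rot: [-0.107, 0.699, 0.106, 0.699]
ft_force: [-0.7, 0.1, 0.0]
width: 0.0159
```

```bash
python3 - <<'E'
from h import *
st(); s=cam("side"); crop(s,225,145,305,205,10,"s8"); cam("wrist","w8")
E
```

```text
t 7.88 p [0.4324 0.0288 0.055 ] F [-0.7  0.1  0. ] w 0.0159 j [-0.56  0.11  0.41  2.16 -0.05  0.89  1.75]
jaw yaw deg 107.32
```

View pics/s8.png

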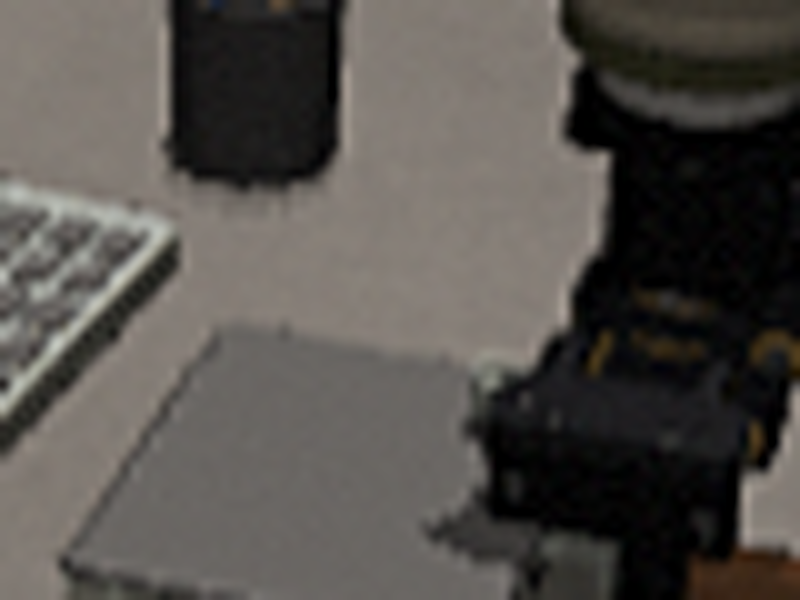

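View pics/w8.png

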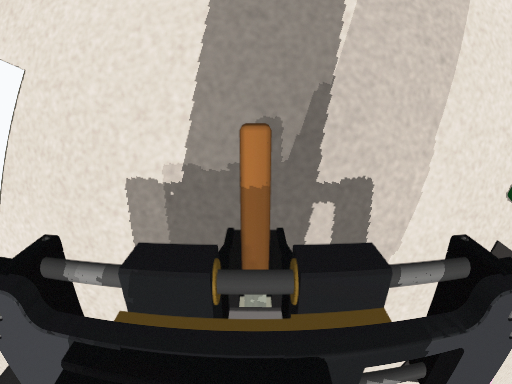

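Call:
drive_tool(
  moves="0 0 0.006 0 1;0 0 0.006 0 1;0.0005 0 0.007 0 1;0.001 0.0003 0.008 0 1;0.002 0.0006 0.009 0 1;0 0 0 0 1;0 0 0 0 1",
)

```text
time: 8.85
ee_pos: [0.436, 0.0297, 0.0913]
eef_rot: [-0.106, 0.699, 0.106, 0.699]
ft_force: [0.0, -0.2, -1.7]
width: 0.0154
```

```bash
python3 - <<'E'
from h import *
st(); s=cam("side"); crop(s,205,105,325,195,6,"s9"); cam("wrist","w9")
E
```

```text
t 8.85 p [0.436  0.0297 0.0913] F [ 0.  -0.2 -1.7] w 0.0154 j [-0.57  0.05  0.41  2.12 -0.02  0.98  1.73]
jaw yaw deg 107.31
```

View pics/s9.png

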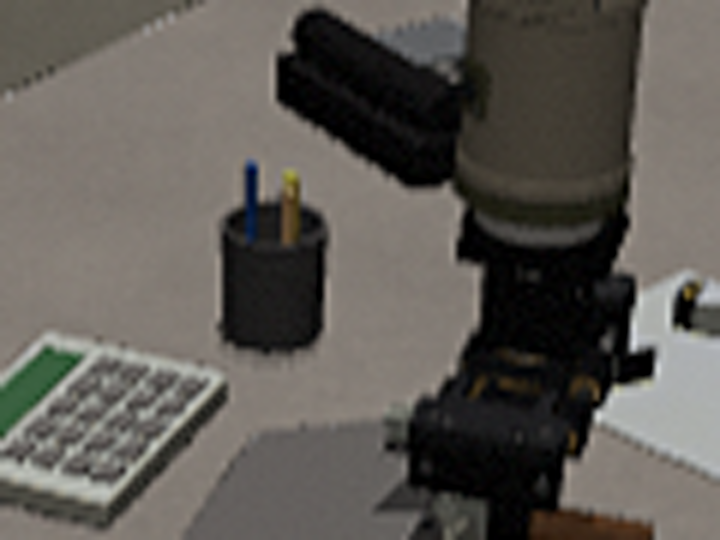

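View pics/w9.png

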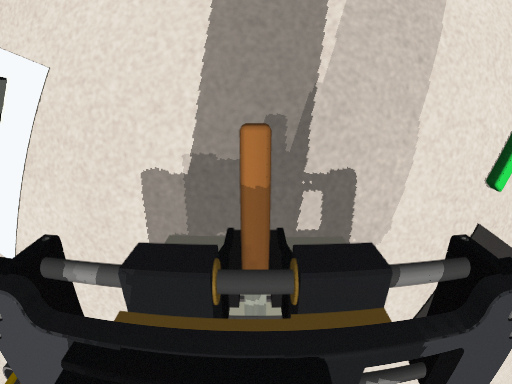

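Call:
drive_tool(
  moves="0.004 0.0012 0.0098 0 1;0.004 0.0012 0.0098 0 1;0.0058 0.0018 0.0088 0 1;0.0058 0.0018 0.0088 0 1;0.0073 0.0022 0.0075 0 1;0.0073 0.0022 0.0075 0 1;0.0086 0.0026 0.0058 0 1;0.0086 0.0026 0.0058 0 1;0 0 0 0 1",
)

```text
time: 10.07
ee_pos: [0.4883, 0.0457, 0.1555]
eef_rot: [-0.107, 0.698, 0.107, 0.7]
ft_force: [0.3, 0.6, -0.3]
width: 0.0157
```

```bash
python3 - <<'E'
from h import *
st(); s=cam("side","s10"); cam("wrist","w10")
E
```

```text
t 10.07 p [0.4883 0.0457 0.1555] F [ 0.3  0.6 -0.3] w 0.0157 j [-0.57  0.09  0.41  1.93 -0.04  1.13  1.72]
jaw yaw deg 107.34
```

View pics/s10.png

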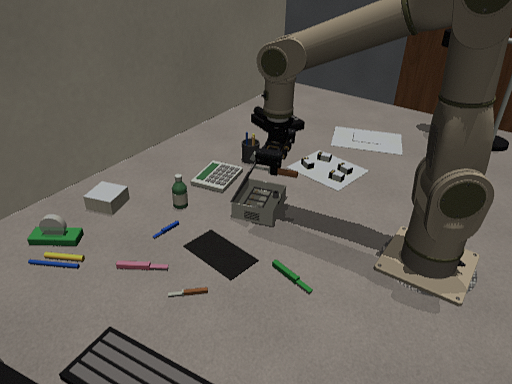

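View pics/w10.png

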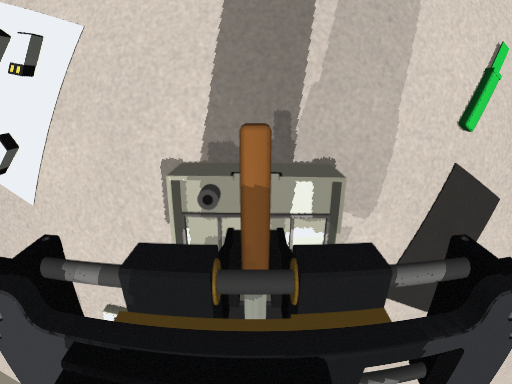

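Call:
drive_tool(
  moves="0.0095 0.0029 0.0039 0 1;0.0095 0.0029 0.0039 0 1;0.01 0.003 0.0018 0 1;0.01 0.003 0.0018 0 1;0.01 0.003 0 0 1;0.01 0.003 -0.001 0 1;0.005 0.0015 0 0 1;0 0 0 0 1",
)

```text
time: 11.18
ee_pos: [0.551, 0.0645, 0.165]
eef_rot: [-0.106, 0.699, 0.106, 0.699]
ft_force: [-1.6, -0.4, -0.5]
width: 0.0157
```

```bash
python3 - <<'E'
from h import *
st(); s=cam("side"); crop(s,200,110,320,230,6,"s11"); cam("wrist","w11")
E
```

```text
t 11.18 p [0.551  0.0645 0.165 ] F [-1.6 -0.4 -0.5] w 0.0157 j [-0.56  0.23  0.41  1.76 -0.1   1.17  1.76]
jaw yaw deg 107.32
```

View pics/s11.png

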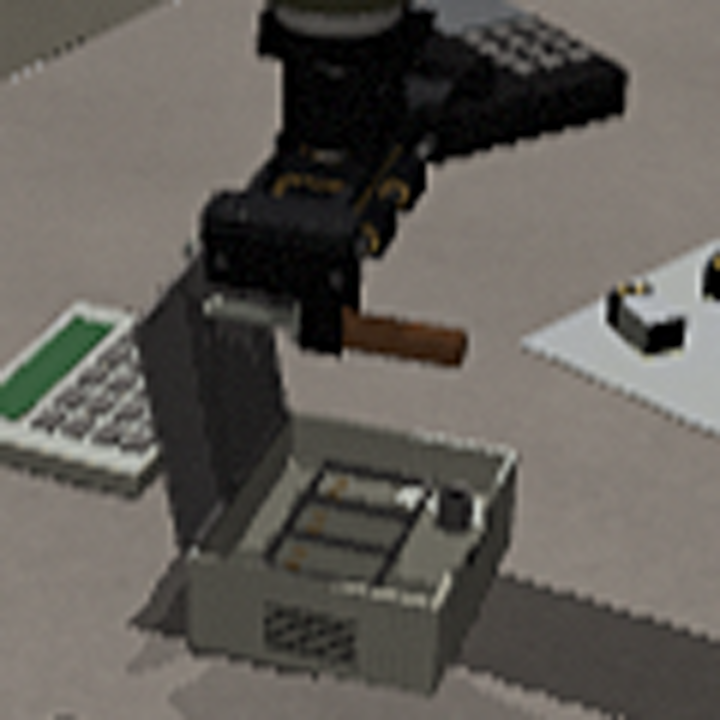

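View pics/w11.png

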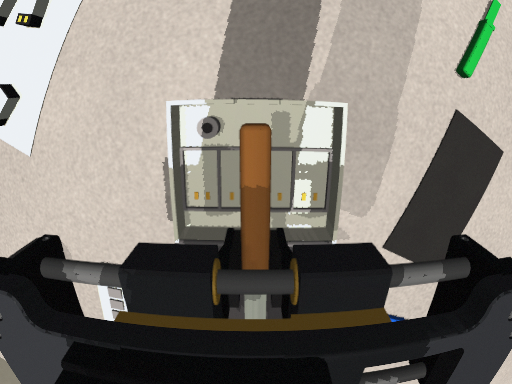

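Call:
drive_tool(
  moves="-0.018 -0.0055 0 0 1;-0.025 -0.0075 0 0 1;-0.02 0.02 0 -2.9 1;0 0.03 0 -2.9 1;0 0.04 0 -2.9 1;0 0.045 0 -2.9 1;0.0085 0.045 0 -2.9 1;0.005 0.045 -0.02 -2.8 1;0.005 0.031 -0.03 0 1;0 0 -0.03 0 1;0 0 -0.03 0 1;0 0 0 0 1",
)

```text
time: 12.78
ee_pos: [0.5054, 0.307, 0.0536]
eef_rot: [-0.001, 0.708, -0.0, 0.706]
ft_force: [0.8, 0.7, -0.7]
width: 0.0156
```

```bash
python3 - <<'E'
from h import *
st(); s=cam("side"); crop(s,160,140,320,260,5,"s12")
E
```

```text
t 12.78 p [0.5054 0.307  0.0536] F [ 0.8  0.7 -0.7] w 0.0156 j [-0.83  0.43  0.25  1.75 -0.12  0.98  1.04]
jaw yaw deg 90.03
```

View pics/s12.png

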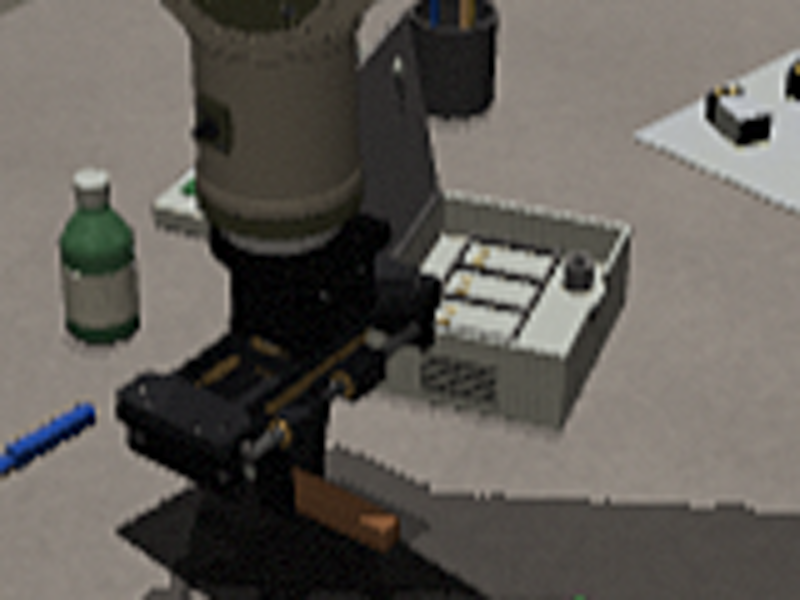

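Call:
drive_tool(
  moves="0 0 -0.02 0 1;0 0 -0.01 0 1;0 0 -0.007 0 1;0 0 0 0 1;0 0 0 0 0.78;0 0 0 0 0.5;0 0 0 0 0.5;0 0 0 0 0.5",
)

```text
time: 13.82
ee_pos: [0.5066, 0.3076, 0.0185]
eef_rot: [0.0, 0.707, 0.0, 0.707]
ft_force: [-0.1, -0.2, -0.9]
width: 0.0397
```

```bash
python3 - <<'E'
from h import *
st()
E
```

```text
t 13.82 p [0.5066 0.3076 0.0185] F [-0.1 -0.2 -0.9] w 0.0397 j [-0.82  0.48  0.24  1.77 -0.14  0.91  1.05]
jaw yaw deg 90.02
```

Call:
drive_tool(
  moves="0 0 0.05 0 0.3;0 0 0.05 0 0;0 0 0.05 0 0;0 -0.03 0.045 2.9 0;0.005 -0.045 0 2.9 0;0.005 -0.045 0 2.9 0;0.005 -0.045 0 2.9 0;0.005 -0.045 0 2.9 0;0.006 -0.038 0 2.8 0;0 0 0 0 0;0 0 0 0 0",
)

```text
time: 15.2
ee_pos: [0.5323, 0.0603, 0.2133]
eef_rot: [-0.106, 0.699, 0.107, 0.699]
ft_force: [-0.4, 0.3, -0.2]
width: 0.0873
```

```bash
python3 - <<'E'
from h import *
st(); c=cam("wrist","w13"); crop(c,140,20,380,220,3.3,"w13c"); t=cam("top"); crop(t,140,140,330,270,4,"t13")
E
```

```text
t 15.2 p [0.5323 0.0603 0.2133] F [-0.4  0.3 -0.2] w 0.0873 j [-0.56  0.15  0.4   1.75 -0.06  1.26  1.73]
jaw yaw deg 107.32
```

View pics/w13c.png

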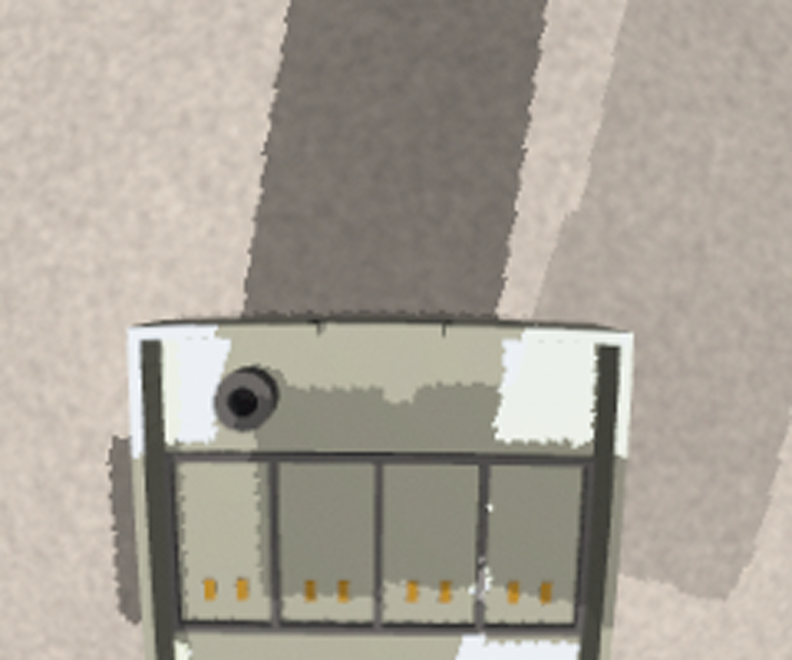

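View pics/t13.png

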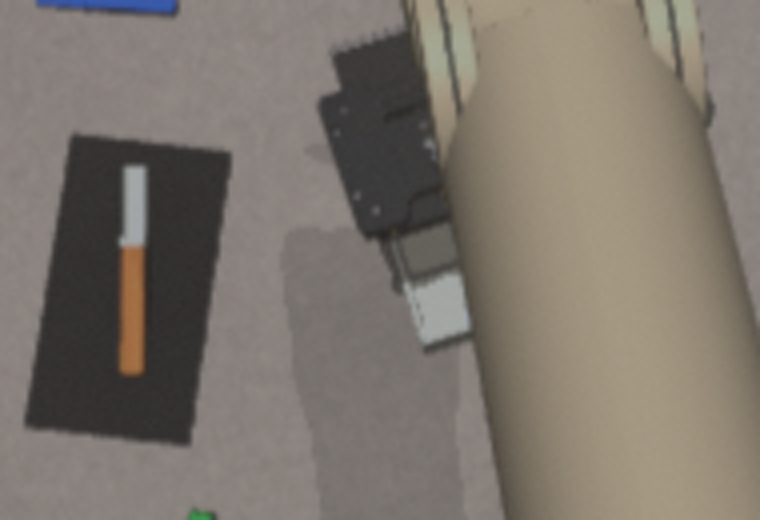

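```bash
cat > fit.py <<'E'
from h import *
from scipy.optimize import least_squares
c=cam("wrist")
P=[(-68,-80,58),(-68,80,58),(-68,-20,58),(-68,20,58),(-20.5,-37,32),(-20.5,0,32),(-20.5,37,32),(42.5,-37,32),(42.5,0,32),(42.5,37,32)]
I=[(130,328),(633,333),(320,324),(444,327),(273,458),(377,459),(484,461),(277,626),(380,628),(481,628)]
I=[(140+(u+.5)/3.3-.5,20+(v+.5)/3.3-.5) for u,v in I]
def f(p,z0=None):
    a=p[2];R=np.array([[np.cos(a),-np.sin(a)],[np.sin(a),np.cos(a)]]);e=[]
    for q,i in zip(P,I):
        w=np.r_[R@(np.array(q[:2])/1000)+p[:2],q[2]/1000+(p[3] if len(p)>3 else 0)]
        e+=list(proj(c,w)-i)
    return np.array(e)
for x0 in ([.533,.06,.3],[.533,.06,.3,0]):
    o=least_squares(f,x0);print(o.x,np.degrees(o.x[2]));print(np.round(o.fun.reshape(-1,2),1).tolist())
E
python3 fit.py
```

```text
[0.53084329 0.06073777 0.29457389] 16.87784093435947
[[-0.4, -0.3], [0.2, -0.3], [-0.9, -0.1], [0.6, -0.6], [-0.1, -0.1], [0.9, -0.2], [0.9, -0.4], [-0.2, 0.9], [-0.5, 0.7], [-0.3, 0.9]]
[ 0.53131901  0.06088969  0.29457357 -0.00305552] 16.87782213442269
[[0.3, 0.0], [-0.5, -0.1], [-0.7, 0.2], [0.4, -0.3], [0.2, -0.1], [0.9, -0.3], [0.6, -0.4], [0.1, 0.4], [-0.5, 0.2], [-0.6, 0.4]]
```

Call:
drive_tool(
  moves="-0.005 -0.04 0 -2.9 0;-0.005 -0.045 0 -2.9 0;-0.005 -0.045 0 -2.9 0;-0.005 -0.045 0 -2.9 0;-0.005 -0.045 0 -2.9 0;-0.005 -0.045 0 -2.9 0;-0.006 -0.045 0 0 0;-0.006 -0.045 0 0 0;0 -0.025 0 0 0;0 0 0 0 0;0 0 0 0 0",
)

```text
time: 16.73
ee_pos: [0.4911, -0.319, 0.213]
eef_rot: [0.0, 0.707, 0.0, 0.707]
ft_force: [0.1, 1.2, 0.9]
width: 0.0873
```

```bash
python3 - <<'E'
from h import *
st(); c=cam("wrist","w14"); crop(c,140,70,400,265,3,"w14c")
for p in [(.5441,-.2906,.0255),(.5163,-.3796,.0255),(.4102,-.2694,.0255),(.4088,-.3396,.0255)]: print((proj(c,p)-[140,70])*3)
E
```

```text
t 16.73 p [ 0.4911 -0.319   0.213 ] F [0.1 1.2 0.9] w 0.0873 j [-0.08  0.3   0.7   1.63 -0.2   1.29  2.23]
jaw yaw deg 90.01
[413.25574151 443.90580616]
[193.82047562 379.37191158]
[475.48103561 111.69497453]
[289.29029018 106.41619315]
```

View pics/w14c.png

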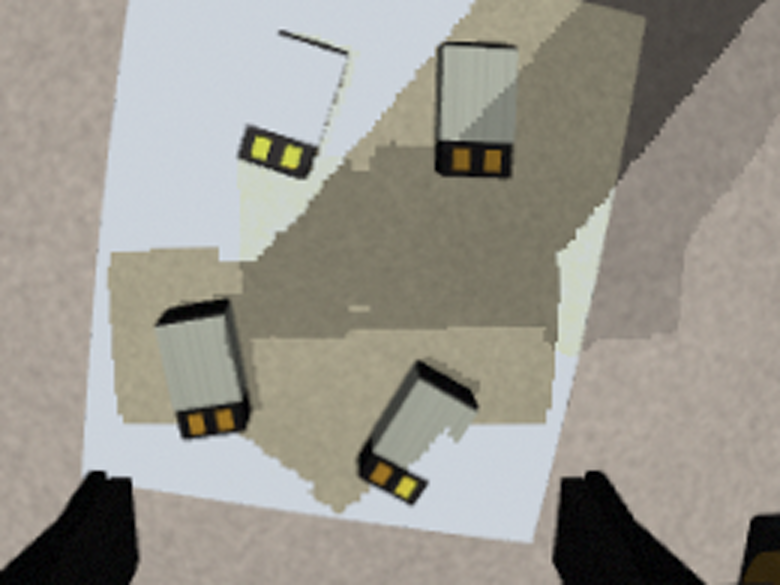

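```bash
python3 - <<'E'
from h import *
c=cam("wrist"); t=cam("top")
W=[((406,488),(382,474)),((226,419),(197,424)),((494,160),(461,160)),((291,155),(261,149))]
T=[((267,114),(292,126)),((442,177),(468,170)),((222,418),(251,418)),((399,415),(426,424))]
k=lambda q:(140+(q[0]+.5)/3-.5,70+(q[1]+.5)/3-.5)
for w,tt in zip(W,T):
    A=onz(c,*k(w[0]),.0255);B=onz(c,*k(w[1]),.0255);d=A-B;yaw=np.arctan2(d[1],d[0])-np.pi/2;m=(A+B)/2
    A3,e1=tri((c,*k(w[0])),(t,*tb(*tt[0])));B3,e2=tri((c,*k(w[1])),(t,*tb(*tt[1])))
    print("yaw",np.degrees(yaw).round(1),"d",np.linalg.norm(d).round(4),"mid",np.round(m-.019*np.array([np.cos(yaw),np.sin(yaw),0]),4),"tri",np.round((A3+B3)/2,4),np.round([e1,e2],4))
E
```

```text
yaw -32.4 d 0.012 mid [ 0.5444 -0.2881  0.0255] tri [ 0.56   -0.2987  0.0276] [0.0003 0.0007]
yaw 10.5 d 0.0124 mid [ 0.5155 -0.3769  0.0255] tri [ 0.5336 -0.3734  0.0286] [0.0006 0.0008]
yaw 1.4 d 0.0127 mid [ 0.4094 -0.2689  0.0255] tri [ 0.4285 -0.2689  0.0289] [0.0005 0.0002]
yaw -12.1 d 0.0116 mid [ 0.4073 -0.341   0.0255] tri [ 0.4259 -0.3446  0.0302] [0.0007 0.0002]
```

Call:
drive_tool(
  moves="-0.03 0.02 -0.03 1 0.3;-0.03 0.02 -0.03 0 0.3;-0.021 0.01 -0.03 0 0.3;0 0 -0.03 0 0.3;0 0 -0.02 0 0.3;0 0 0 0 0.3;0 0 0 0 0.3",
  newtons=20,
)

```text
time: 17.75
ee_pos: [0.41, -0.2705, 0.0741]
eef_rot: [-0.006, 0.707, 0.006, 0.707]
ft_force: [0.4, 0.5, 0.1]
width: 0.0608
```

```bash
python3 - <<'E'
from h import *
st(); c=cam("wrist","w15")
E
```

```text
t 17.75 p [ 0.41   -0.2705  0.0741] F [0.4 0.5 0.1] w 0.0608 j [-0.12  0.23  0.68  2.02 -0.18  0.95  2.24]
jaw yaw deg 90.95
```

View pics/w15.png

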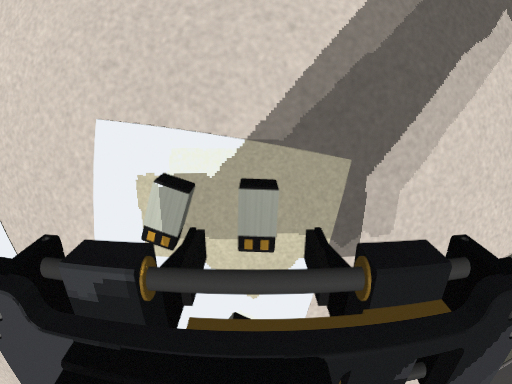

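Call:
drive_tool(
  moves="0 0.0015 -0.015 0 0.38;0 0 -0.02 0 0.38;0 0 -0.01 0 0.38;0 0 0 0 0.38;0 0 0 0 0.6;0 0 0 0 0.8;0 0 0 0 0.8",
)

```text
time: 18.68
ee_pos: [0.4097, -0.269, 0.0286]
eef_rot: [-0.006, 0.707, 0.006, 0.707]
ft_force: [-0.6, -0.5, -0.5]
width: 0.0314
```

```bash
python3 - <<'E'
from h import *
st()
E
```

```text
t 18.68 p [ 0.4097 -0.269   0.0286] F [-0.6 -0.5 -0.5] w 0.0314 j [-0.09  0.31  0.65  2.05 -0.25  0.86  2.29]
jaw yaw deg 90.92
```

Call:
drive_tool(
  moves="0 0 0 0 1;0 0 0 0 1;0 0 0.02 0 1;0 0 0.04 0 1;0 0 0.04 0 1;0 0 0 0 1;0 0 0 0 1",
)

```text
time: 19.55
ee_pos: [0.4091, -0.2685, 0.1275]
eef_rot: [-0.005, 0.707, 0.006, 0.707]
ft_force: [-0.2, 0.4, -0.7]
width: 0.0278
```

```bash
python3 - <<'E'
from h import *
st(); c=cam("wrist","w16"); crop(c,180,160,340,280,5,"w16c")
E
```

```text
t 19.55 p [ 0.4091 -0.2685  0.1275] F [-0.2  0.4 -0.7] w 0.0278 j [-0.17  0.14  0.71  1.97 -0.1   1.07  2.17]
jaw yaw deg 90.93
```

View pics/w16c.png

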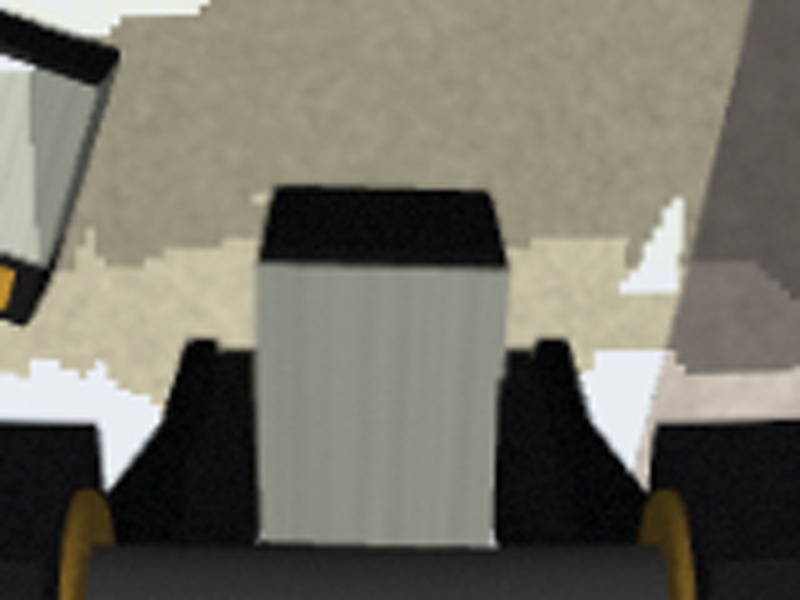

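```bash
python3 - <<'E'
from h import *
c=cam("wrist"); s=r.read_state()
for U in (260,506): 
  p=onz(c,180+U/5,160+265/5,s["ee_pos"][2]-.003); print(p-s["ee_pos"])
E
```

```text
[-0.02381961 -0.01312456 -0.003     ]
[-0.02424986  0.0143808  -0.003     ]
```

Call:
drive_tool(
  moves="0.008 0.0393 0.015 0 1;0.008 0.0393 0.01 2.3 1;0.015 0.0393 0 2.3 1;0.021 0.0393 0 2.3 1;0.021 0.0393 0 2.3 1;0.021 0.0393 0 2.3 1;0.021 0.0393 0 2.3 1;0.021 0.0393 0 2.2 1;0 0 0 0 1;0 0 0 0 1",
)

```text
time: 20.9
ee_pos: [0.5448, 0.0446, 0.1521]
eef_rot: [-0.104, 0.7, 0.103, 0.699]
ft_force: [0.2, -0.6, -0.7]
width: 0.0278
```

```bash
python3 - <<'E'
from h import *
st(); c=cam("wrist","w17"); crop(c,150,120,350,270,4,"w17c")
E
```

```text
t 20.9 p [0.5448 0.0446 0.1521] F [ 0.2 -0.6 -0.7] w 0.0278 j [-0.54  0.23  0.42  1.79 -0.1   1.14  1.79]
jaw yaw deg 106.87
```

View pics/w17c.png

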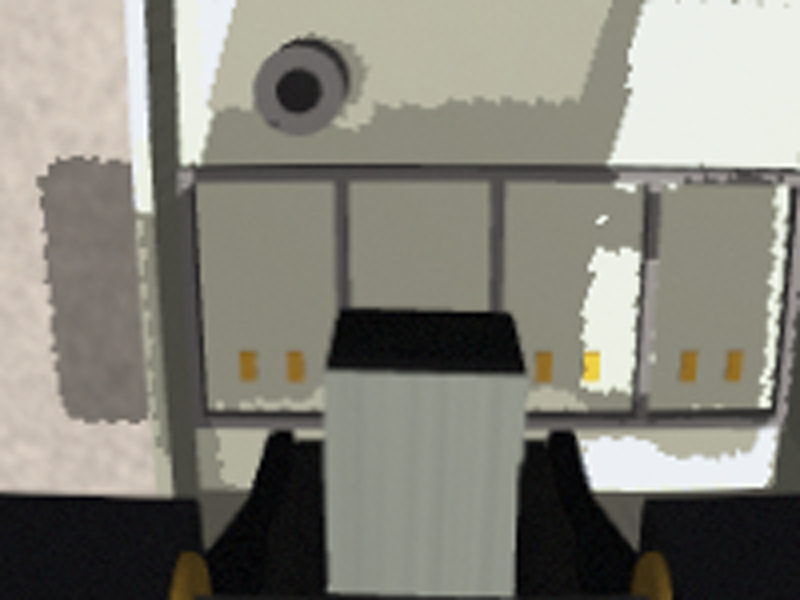

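```bash
cat > bay.py <<'E'
import sys
from h import *
# usage: k,u0,v0 ; rib front V,U ; rear
def rel(c,u,v,z,s):
    p=onz(c,u,v,z)-s["ee_pos"]; q=s["eef_rot"]; x,y,zz,w=q
    Y=np.array([2*(x*y-zz*w),1-2*(x*x+zz*zz)]); Y/=np.linalg.norm(Y); X=np.array([Y[1],-Y[0]])
    return np.round([X@p[:2],Y@p[:2]],4)
E
python3 - <<'E'
from bay import *
c=cam("wrist"); s=r.read_state()
k=lambda U,V:(150+(U+.5)/4-.5,120+(V+.5)/4-.5)
print("front ribs",rel(c,*k(342,173),.032,s),rel(c,*k(497,173),.032,s))
print("rear ribs",rel(c,*k(210,420),.032,s),rel(c,*k(640,417),.032,s))
z=s["ee_pos"][2]-.003
print("block rear edge",rel(c,*k(327,371),z,s),rel(c,*k(526,371),z,s))
E
```

```text
front ribs [-0.0294 -0.018 ] [-0.0294  0.0182]
rear ribs [ 0.0333 -0.0525] [0.0325 0.0556]
block rear edge [-0.0247 -0.0127] [-0.0247  0.0151]
```

Call:
drive_tool(
  moves="0.0003 -0.0011 -0.03 0 1;0 0 -0.03 0 1;0 0 -0.02 0 1;0 0 -0.01 0 1;0 0 0 0 1;0 0 -0.005 0 1;0 0 -0.003 0 1;0 0 0 0 1",
)

```text
time: 22.0
ee_pos: [0.5457, 0.0444, 0.0553]
eef_rot: [-0.104, 0.699, 0.104, 0.699]
ft_force: [-0.1, -0.0, -0.6]
width: 0.0282
```

```bash
python3 - <<'E'
from h import *
st(); c=cam("wrist","w18"); crop(c,150,120,350,270,4,"w18c")
E
```

```text
t 22.0 p [0.5457 0.0444 0.0553] F [-0.1 -0.  -0.6] w 0.0282 j [-0.51  0.35  0.4   1.88 -0.17  0.95  1.84]
jaw yaw deg 106.92
```

View pics/w18c.png

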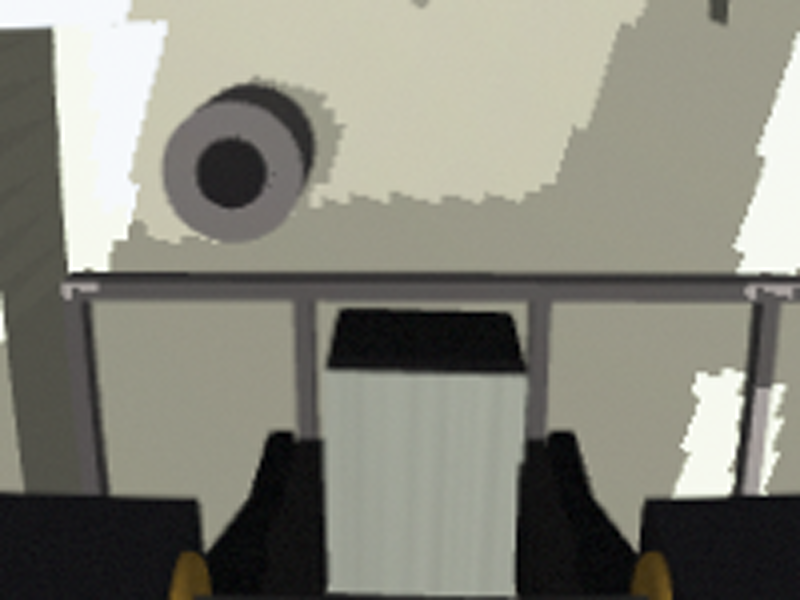

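Call:
drive_tool(
  moves="0 0 -0.002 0 1;0 0 0 0 1;0 0 0 0 0.65;0 0 0 0 0.55;0 0 0 0 0.55;0 0 0 0 0.55;0 0 0.03 0 0.55;0 0 0.05 0 0.5;0 0 0.045 0 0.5;0 0 0 0 0.5",
)

```text
time: 23.3
ee_pos: [0.5478, 0.0445, 0.1819]
eef_rot: [-0.104, 0.697, 0.104, 0.702]
ft_force: [-0.9, -0.7, -0.3]
width: 0.0434
```

```bash
python3 - <<'E'
from h import *
st(); c=cam("wrist","w19"); crop(c,130,90,380,270,3,"w19c")
E
```

```text
t 23.3 p [0.5478 0.0445 0.1819] F [-0.9 -0.7 -0.3] w 0.0434 j [-0.54  0.2   0.43  1.76 -0.09  1.19  1.78]
jaw yaw deg 106.9
```

View pics/w19c.png

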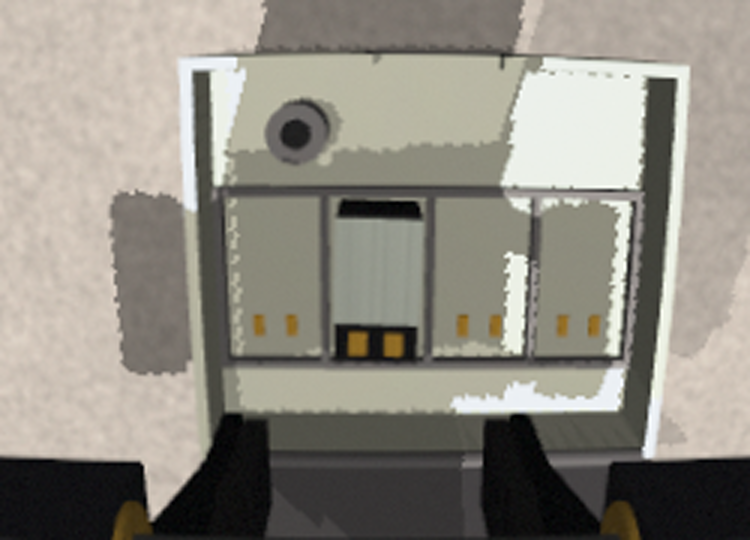

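Call:
drive_tool(
  moves="-0.01 -0.04 0 -3.1 0.4;-0.012 -0.043 0 -3.1 0.4;-0.014 -0.043 0 -3.1 0.4;-0.015 -0.043 0 -3.1 0.4;-0.015 -0.043 0 -3.1 0.4;-0.015 -0.043 0 -3.1 0.4;-0.015 -0.043 -0.02 -3.1 0.4;-0.015 -0.043 -0.03 -3.1 0.4;-0.015 -0.043 -0.03 -3.1 0.4;-0.0145 0 0 -3 0.4;0 0 0 0 0.4;0 0 0 0 0.4",
)

```text
time: 24.85
ee_pos: [0.4056, -0.3393, 0.0982]
eef_rot: [0.086, 0.702, -0.085, 0.702]
ft_force: [0.4, -0.0, 0.2]
width: 0.0521
```

```bash
python3 - <<'E'
from h import *
st(); c=cam("wrist","w20"); crop(c,150,120,350,270,4,"w20c")
E
```

```text
t 24.85 p [ 0.4056 -0.3393  0.0982] F [ 0.4 -0.   0.2] w 0.0521 j [-0.05  0.3   0.76  1.91 -0.24  1.03  2.14]
jaw yaw deg 76.11
```

View pics/w20c.png

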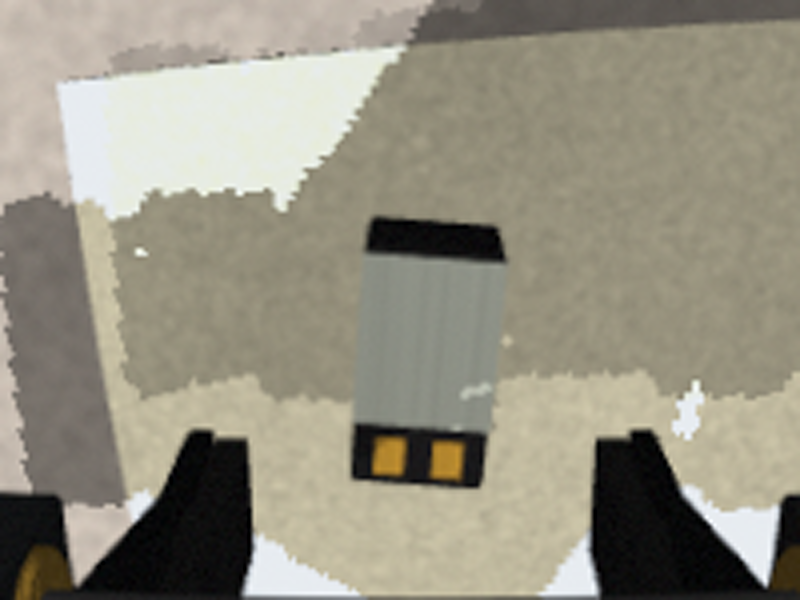

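```bash
cat >> bay.py <<'E'
def K(u0,v0,k): return lambda U,V:(u0+(U+.5)/k-.5,v0+(V+.5)/k-.5)
E
python3 - <<'E'
from bay import *
c=cam("wrist"); s=r.read_state(); k=K(150,120,4)
L=[rel(c,*k(*q),.0255,s) for q in [(364,253),(506,262),(483,487),(352,478)]]
print(L,np.mean(L,0), [np.linalg.norm(L[i]-L[(i+1)%4]) for i in range(4)])
a=(L[2]+L[3]-L[0]-L[1]); print(np.degrees(np.arctan2(a[1],a[0])))
m=np.mean(L,0); y=np.radians(76.1); Y=np.array([np.cos(y),np.sin(y)]);X=np.array([Y[1],-Y[0]]); print("world",s["ee_pos"][:2]+X*m[0]+Y*m[1])
E
```

```text
[array([-0.0227, -0.0115]), array([-0.0209,  0.0164]), array([0.0282, 0.0128]), array([ 0.0261, -0.0148])] [0.002675 0.000725] [np.float64(0.027958004220616322), np.float64(0.049231798667121636), np.float64(0.02767977601065442), np.float64(0.04891145060208295)]
-4.031544554019168
world [ 0.40887876 -0.33907567]
```

Call:
drive_tool(
  moves="0.003 0.0003 -0.02 -4.1 0.4;0 0 -0.025 0 0.4;0 0 -0.015 0 0.4;0 0 -0.0075 0 0.4;0 0 0 0 0.6;0 0 0 0 1;0 0 0 0 1;0 0 0 0 1;0 0 0.02 0 1;0 0 0.04 0 1;0 0 0.05 0 1;0 0 0 0 1",
)

```text
time: 26.45
ee_pos: [0.4099, -0.341, 0.1453]
eef_rot: [0.111, 0.696, -0.112, 0.701]
ft_force: [-0.0, -0.2, -0.8]
width: 0.0276
```

```bash
python3 - <<'E'
from h import *
st(); c=cam("wrist","w21"); crop(c,150,120,350,270,4,"w21c")
E
```

```text
t 26.45 p [ 0.4099 -0.341   0.1453] F [-0.  -0.2 -0.8] w 0.0276 j [-0.1   0.24  0.81  1.86 -0.19  1.12  2.04]
jaw yaw deg 71.88
```

View pics/w21c.png

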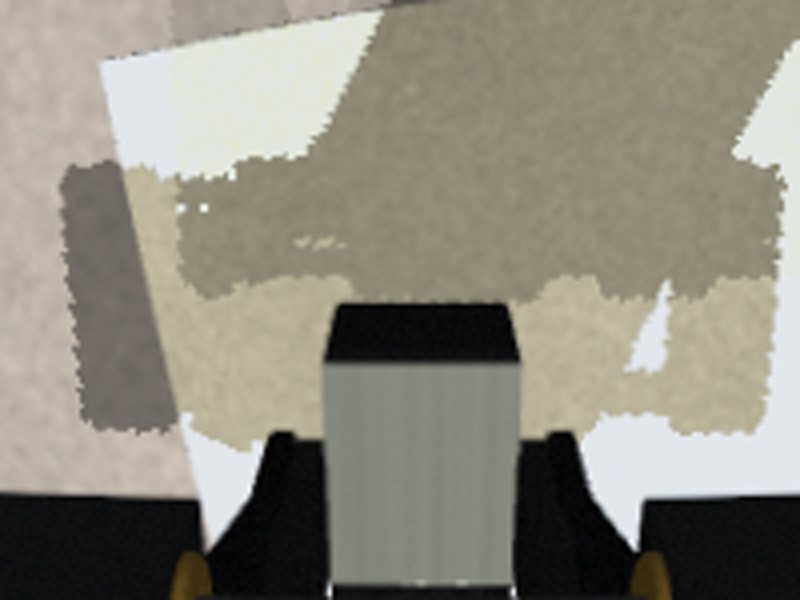

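Call:
drive_tool(
  moves="0.005 0.042 0.005 3.5 1;0.005 0.042 0 3.5 1;0.01 0.042 0 3.5 1;0.015 0.042 0 3.5 1;0.015 0.042 0 3.5 1;0.015 0.042 0 3.5 1;0.015 0.042 0 3.5 1;0.015 0.042 0 3.5 1;0.015 0.042 0 3.5 1;0.015 0.042 0 3.5 1;0 0 0 0 1;0 0 0 0 1",
)

```text
time: 28.0
ee_pos: [0.5326, 0.0797, 0.1451]
eef_rot: [-0.104, 0.7, 0.103, 0.699]
ft_force: [0.2, 0.1, -1.1]
width: 0.0278
```

```bash
python3 - <<'E'
from h import *
st(); c=cam("wrist","w22"); crop(c,150,120,350,270,4,"w22c")
E
```

```text
t 28.0 p [0.5326 0.0797 0.1451] F [ 0.2  0.1 -1.1] w 0.0278 j [-0.62  0.22  0.44  1.82 -0.1   1.12  1.72]
jaw yaw deg 106.86
```

View pics/w22c.png

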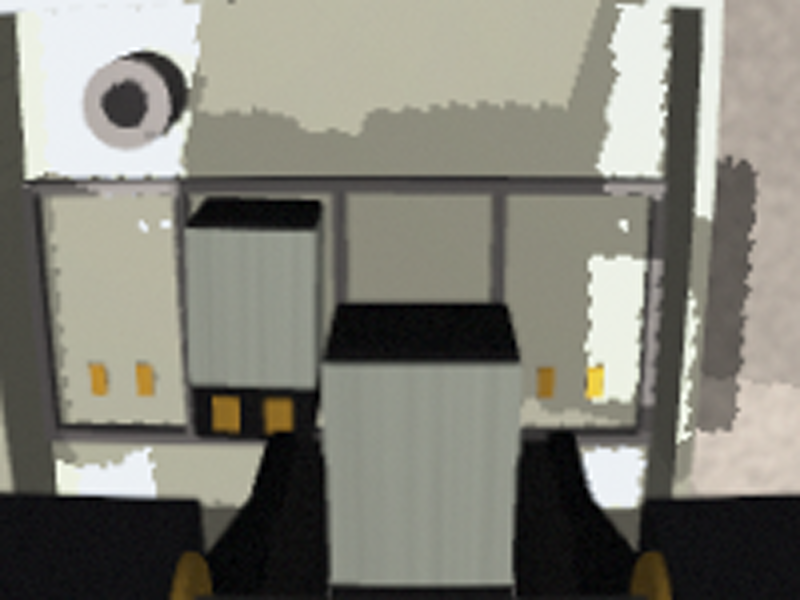

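```bash
python3 - <<'E'
from bay import *
c=cam("wrist"); s=r.read_state(); k=K(150,120,4)
print("front",rel(c,*k(339,184),.032,s),rel(c,*k(497,184),.032,s))
print("rear",rel(c,*k(120,436),.032,s),rel(c,*k(640,434),.032,s))
z=s["ee_pos"][2]-.005
print("blk",rel(c,*k(323,362),z,s),rel(c,*k(520,362),z,s))
E
```

```text
front [-0.0282 -0.0182] [-0.0282  0.0178]
rear [ 0.035  -0.0744] [0.034  0.0544]
blk [-0.0253 -0.0134] [-0.0253  0.0144]
```

Call:
drive_tool(
  moves="0.0026 0 -0.03 0 1;0 0 -0.03 0 1;0 0 -0.015 0 1;0 0 -0.008 0 1;0 0 0 0 1;0 0 0 0 1",
  newtons=10,
)

```text
time: 28.85
ee_pos: [0.5365, 0.0807, 0.0637]
eef_rot: [-0.104, 0.699, 0.104, 0.7]
ft_force: [0.3, 0.2, -1.2]
width: 0.0276
```

```bash
python3 - <<'E'
from h import *
st(); c=cam("wrist","w23"); crop(c,150,120,350,270,4,"w23c")
E
```

```text
t 28.85 p [0.5365 0.0807 0.0637] F [ 0.3  0.2 -1.2] w 0.0276 j [-0.59  0.33  0.42  1.89 -0.16  0.96  1.76]
jaw yaw deg 106.91
```

View pics/w23c.png

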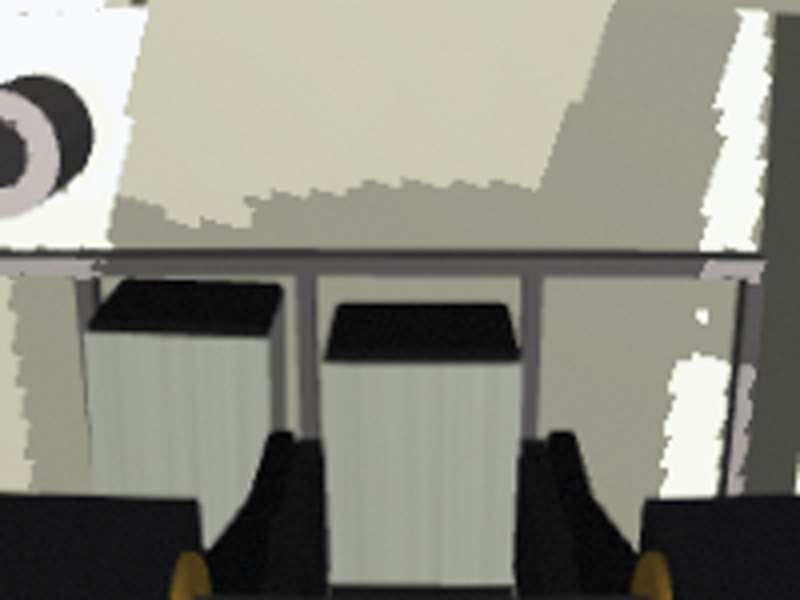

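Call:
drive_tool(
  moves="0 0 -0.0015 0 1;0 0 0 0 1;0 0 0 0 0.64;0 0 0 0 0.58;0 0 0 0 0.55;0 0 0 0 0.55;0 0 0.03 0 0.55;0 0 0.05 0 0.5;0 0 0.045 0 0.5;0 0 0 0 0.5",
)

```text
time: 30.15
ee_pos: [0.5378, 0.0808, 0.1898]
eef_rot: [-0.103, 0.697, 0.104, 0.702]
ft_force: [0.3, -0.9, -0.6]
width: 0.0431
```

```bash
python3 - <<'E'
from h import *
st(); c=cam("wrist","w24"); crop(c,130,90,380,270,3,"w24c")
E
```

```text
t 30.15 p [0.5378 0.0808 0.1898] F [ 0.3 -0.9 -0.6] w 0.0431 j [-0.63  0.18  0.45  1.76 -0.08  1.21  1.71]
jaw yaw deg 106.9
```

View pics/w24c.png

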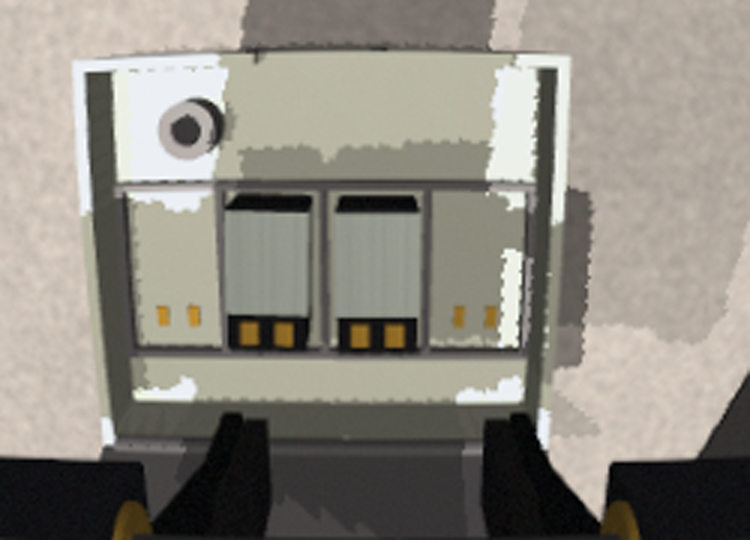

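Call:
drive_tool(
  moves="-0.01 -0.036 0 -4.5 0.4;0 -0.037 0 -4.5 0.4;0 -0.037 0 -4.5 0.4;0 -0.037 0 -4.5 0.4;0 -0.037 0 -4.5 0.4;0 -0.037 0 -4.5 0.4;0 -0.037 0 -4.5 0.4;0 -0.037 -0.02 -4.5 0.4;0 -0.037 -0.03 -4.5 0.4;0 -0.034 -0.03 -4.5 0.4;0 0 0 0 0.4;0 0 0 0 0.4",
  newtons=20,
)

```text
time: 31.7
ee_pos: [0.525, -0.2855, 0.1058]
eef_rot: [0.172, 0.686, -0.172, 0.685]
ft_force: [0.2, 0.9, 0.1]
width: 0.0524
```

```bash
python3 - <<'E'
from h import *
st(); c=cam("wrist","w25"); crop(c,130,90,380,270,3,"w25c")
E
```

```text
t 31.7 p [ 0.525  -0.2855  0.1058] F [0.2 0.9 0.1] w 0.0524 j [-0.15  0.45  0.72  1.72 -0.33  1.1   1.75]
jaw yaw deg 61.86
```

View pics/w25c.png

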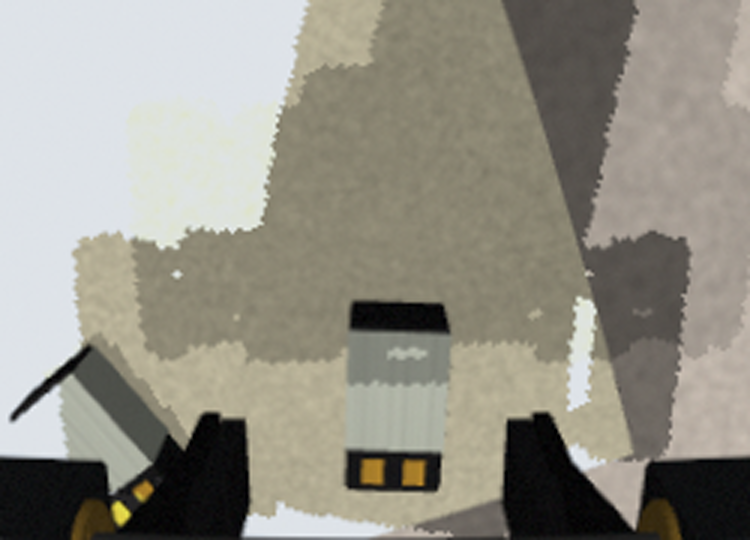

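```bash
python3 - <<'E'
from bay import *
c=cam("wrist"); s=r.read_state(); k=K(130,90,3)
L=[rel(c,*k(*q),.0255,s) for q in [(348,331),(450,334),(439,492),(346,488)]]
m=np.mean(L,0);print(L,m)
a=(L[2]+L[3]-L[0]-L[1]); print(np.degrees(np.arctan2(a[1],a[0])))
y=np.radians(61.86); Y=np.array([np.cos(y),np.sin(y)]);X=np.array([Y[1],-Y[0]]); print("world",s["ee_pos"][:2]+X*m[0]+Y*m[1])
# other block (2)
for q in [(143,490),(122,513)]: print(onz(c,*k(*q),.0255))
E
```

```text
[array([-0.006 , -0.0086]), array([-0.0051,  0.0195]), array([0.0444, 0.0178]), array([ 0.0429, -0.0098])] [0.01905  0.004725]
-1.6881064937627954
world [ 0.54514042 -0.28952037]
[ 0.53217577 -0.36886815  0.0255    ]
[ 0.53597717 -0.37967247  0.0255    ]
```

Call:
drive_tool(
  moves="0.01 -0.002 -0.01 -1.7 0.4;0.01 -0.002 -0.02 0 0.4;0 0 -0.025 0 0.4;0 0 -0.015 0 0.4;0 0 -0.0055 0 0.4;0 0 0 0 0.6;0 0 0 0 1;0 0 0 0 1;0 0 0 0 1;0 0 0.02 0 1;0 0 0.04 0 1;0 0 0.05 0 1;0 0 0 0 1",
)

```text
time: 33.42
ee_pos: [0.5477, -0.2909, 0.146]
eef_rot: [0.182, 0.681, -0.182, 0.686]
ft_force: [0.2, -0.3, -1.5]
width: 0.028
```

```bash
python3 - <<'E'
from h import *
st(); c=cam("wrist","w26"); crop(c,150,120,350,270,4,"w26c")
E
```

```text
t 33.42 p [ 0.5477 -0.2909  0.146 ] F [ 0.2 -0.3 -1.5] w 0.028 j [-0.15  0.45  0.74  1.62 -0.32  1.18  1.71]
jaw yaw deg 60.18
```

View pics/w26c.png

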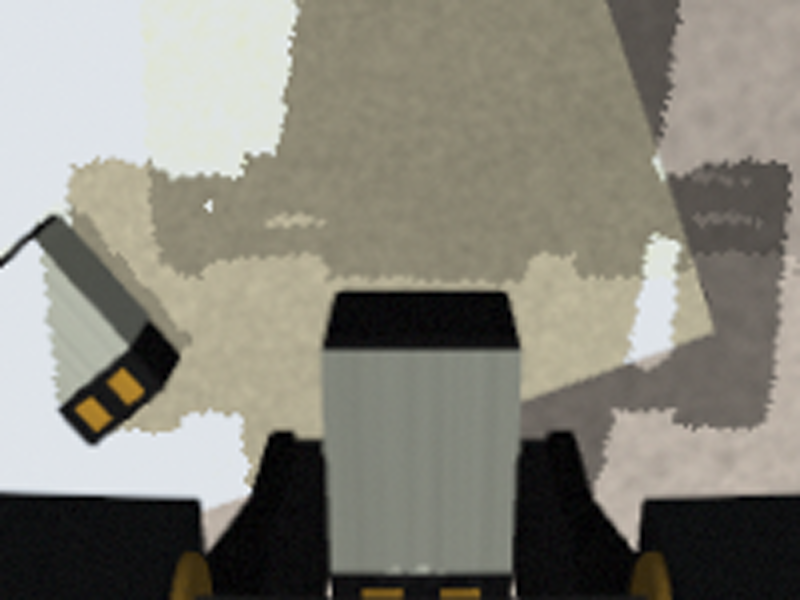

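Call:
drive_tool(
  moves="-0.015 0.033 0.005 5.2 1;-0.015 0.033 0 5.2 1;0 0.033 0 5.2 1;0 0.033 0 5.2 1;0 0.033 0 5.2 1;0 0.033 0 5.2 1;0 0.033 0 5.2 1;0.019 0.033 0 5.2 1;0.019 0.035 0 5.1 1;0 0 0 0 1;0 0 0 0 1",
)

```text
time: 34.85
ee_pos: [0.5531, 0.0089, 0.1451]
eef_rot: [-0.104, 0.7, 0.103, 0.699]
ft_force: [-0.1, -0.0, -0.0]
width: 0.0276
```

```bash
python3 - <<'E'
from h import *
st(); c=cam("wrist","w27"); crop(c,150,120,350,270,4,"w27c")
E
```

```text
t 34.85 p [0.5531 0.0089 0.1451] F [-0.1 -0.  -0. ] w 0.0276 j [-0.54  0.26  0.51  1.79 -0.14  1.13  1.88]
jaw yaw deg 106.85
```

View pics/w27c.png

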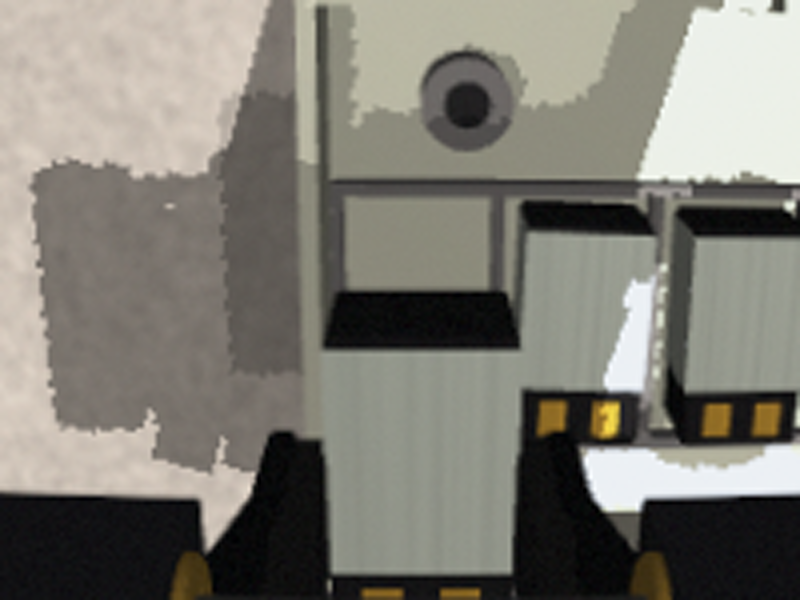

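```bash
python3 - <<'E'
from bay import *
c=cam("wrist"); s=r.read_state(); k=K(150,120,4)
print("front",rel(c,*k(338,188),.032,s),rel(c,*k(497,188),.032,s))
z=s["ee_pos"][2]-.005
print("blk",rel(c,*k(323,348),z,s),rel(c,*k(520,348),z,s))
E
```

```text
front [-0.0272 -0.0184] [-0.0272  0.0178]
blk [-0.0273 -0.0133] [-0.0273  0.0143]
```

Call:
drive_tool(
  moves="0.0056 0.0008 -0.03 0 1;0 0 -0.03 0 1;0 0 -0.01 0 1;0 0 -0.004 0 1;0 0 0 0 1;0 0 0 0 1",
  newtons=10,
)

```text
time: 35.7
ee_pos: [0.56, 0.0105, 0.0727]
eef_rot: [-0.104, 0.699, 0.104, 0.7]
ft_force: [-0.4, 0.2, 0.3]
width: 0.0278
```

```bash
python3 - <<'E'
from h import *
st(); c=cam("wrist","w28"); crop(c,150,120,350,270,4,"w28c")
E
```

```text
t 35.7 p [0.56   0.0105 0.0727] F [-0.4  0.2  0.3] w 0.0278 j [-0.51  0.36  0.49  1.84 -0.2   0.99  1.93]
jaw yaw deg 106.91
```

View pics/w28c.png

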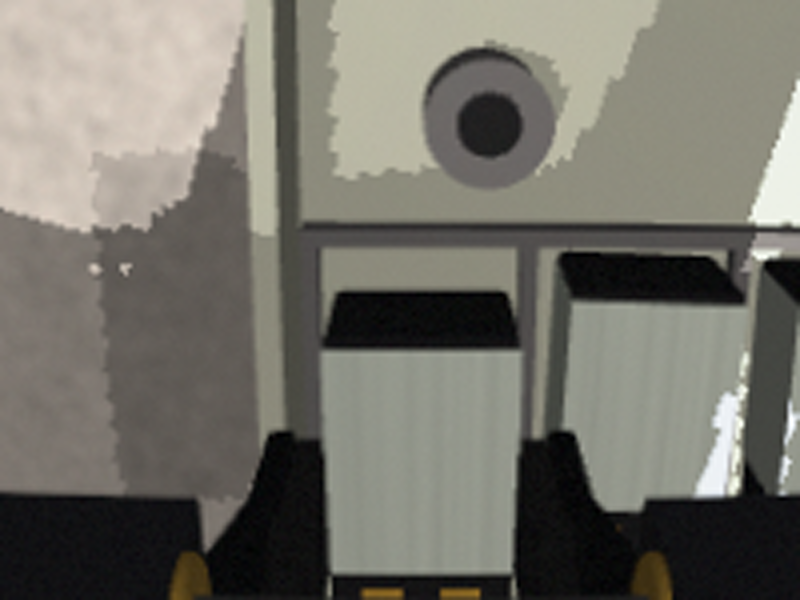

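```bash
python3 - <<'E'
from bay import *
c=cam("wrist"); s=r.read_state(); k=K(150,120,4)
print("front",rel(c,*k(311,236),.032,s),rel(c,*k(528,236),.032,s))
z=s["ee_pos"][2]-.005
print("blk",rel(c,*k(323,348),z,s),rel(c,*k(520,348),z,s))
E
```

```text
front [-0.0342 -0.0181] [-0.0342  0.0182]
blk [-0.0271 -0.0135] [-0.0271  0.0142]
```

Call:
drive_tool(
  moves="-0.0011 -0.0006 -0.0022 0 1;0 0 0 0 1;0 0 0 0 1;0 0 0 0 0.66;0 0 0 0 0.62;0 0 0 0 0.58;0 0 0 0 0.55;0 0 0 0 0.55;0 0 0.03 0 0.55;0 0 0.05 0 0.5;0 0 0.04 0 0.5;0 0 0 0 0.5",
)

```text
time: 37.3
ee_pos: [0.5601, 0.0098, 0.1928]
eef_rot: [-0.104, 0.697, 0.104, 0.701]
ft_force: [0.4, 0.3, -0.9]
width: 0.0435
```

```bash
python3 - <<'E'
from h import *
st(); c=cam("wrist","w29"); crop(c,130,90,380,270,3,"w29c")
E
```

```text
t 37.3 p [0.5601 0.0098 0.1928] F [ 0.4  0.3 -0.9] w 0.0435 j [-0.55  0.22  0.52  1.72 -0.12  1.22  1.87]
jaw yaw deg 106.91
```

View pics/w29c.png

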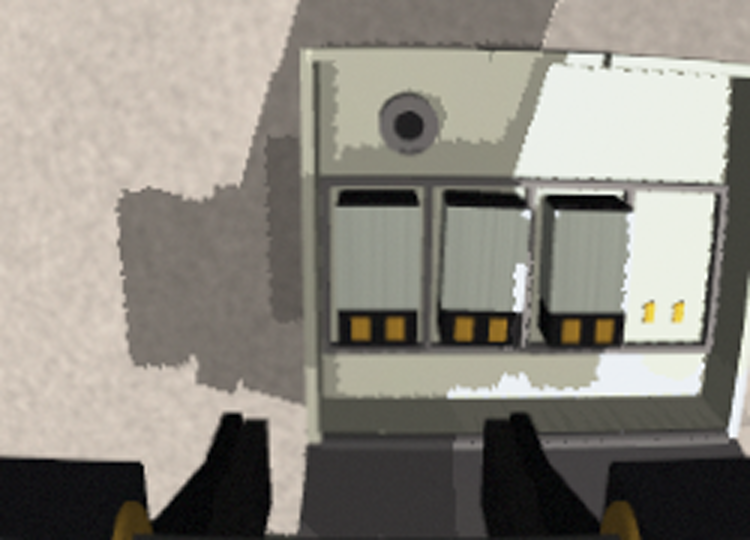

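Call:
drive_tool(
  moves="-0.01 -0.04 0 -2 0.4;-0.01 -0.043 0 -2 0.4;-0.007 -0.043 0 -2 0.4;-0.007 -0.043 0 -2 0.4;-0.007 -0.043 0 -2 0.4;-0.007 -0.043 0 0 0.4;-0.007 -0.043 0 0 0.4;0 -0.043 -0.03 0 0.4;0 -0.043 -0.03 0 0.4;0 0 -0.02 0 0.4;0 0 0 0 0.4;0 0 0 0 0.4",
  newtons=20,
)

```text
time: 38.85
ee_pos: [0.5041, -0.3731, 0.11]
eef_rot: [-0.043, 0.706, 0.043, 0.706]
ft_force: [-0.2, -0.2, -0.6]
width: 0.0519
```

```bash
python3 - <<'E'
from h import *
st(); c=cam("wrist","w30"); crop(c,130,90,380,270,3,"w30c")
E
```

```text
t 38.85 p [ 0.5041 -0.3731  0.11  ] F [-0.2 -0.2 -0.6] w 0.0519 j [ 0.04  0.5   0.69  1.63 -0.35  1.13  2.51]
jaw yaw deg 97.01
```

View pics/w30c.png

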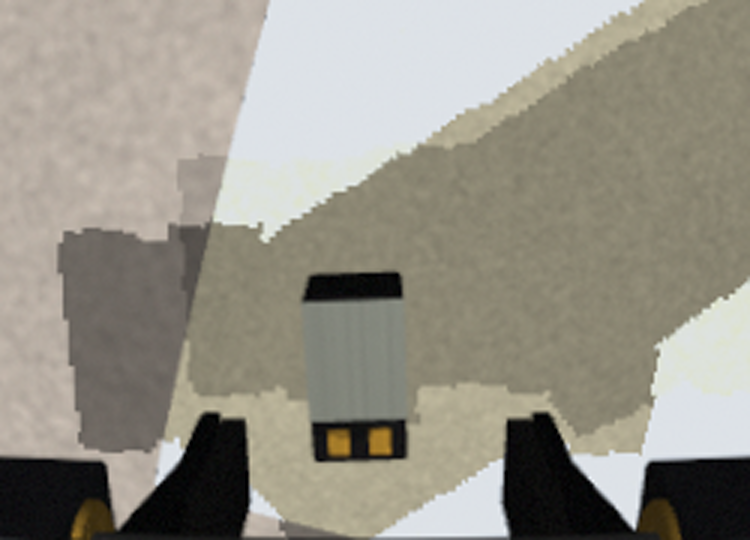

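```bash
python3 - <<'E'
from bay import *
c=cam("wrist"); s=r.read_state(); k=K(130,90,3)
L=[rel(c,*k(*q),.0255,s) for q in [(304,300),(404,299),(407,459),(316,461)]]
m=np.mean(L,0);print(L,m)
a=(L[2]+L[3]-L[0]-L[1]); print(np.degrees(np.arctan2(a[1],a[0])))
y=np.radians(97.01); Y=np.array([np.cos(y),np.sin(y)]);X=np.array([Y[1],-Y[0]]); print("world",s["ee_pos"][:2]+X*m[0]+Y*m[1])
E
```

```text
[array([-0.0134, -0.0195]), array([-0.0137,  0.0082]), array([0.0356, 0.0096]), array([ 0.0363, -0.0173])] [ 0.0112  -0.00475]
2.0825652797308845
world [ 0.51609679 -0.37674526]
```

Call:
drive_tool(
  moves="0.012 -0.0037 -0.02 -3.5 0.4;0 0 -0.02 0 0.4;0 0 0 0 0.4",
)

```text
time: 39.33
ee_pos: [0.5144, -0.3768, 0.0681]
eef_rot: [-0.021, 0.708, 0.022, 0.706]
ft_force: [0.4, 0.6, -0.9]
width: 0.0522
```

```bash
python3 - <<'E'
from h import *
st()
E
```

```text
t 39.33 p [ 0.5144 -0.3768  0.0681] F [ 0.4  0.6 -0.9] w 0.0522 j [ 0.06  0.58  0.67  1.63 -0.4   1.08  2.48]
jaw yaw deg 93.51
```

Call:
drive_tool(
  moves="0.0015 0 -0.02 0 0.4;0 0 -0.012 0 0.4;0 0 -0.006 0 0.4;0 0 0 0 0.6;0 0 0 0 1;0 0 0 0 1;0 0 0 0 1;0 0 0 0 1;0 0 0.02 0 1;0 0 0.04 -2 1;0 0 0.05 0 1;0 0 0 0 1",
)

```text
time: 40.83
ee_pos: [0.5184, -0.3797, 0.1469]
eef_rot: [-0.01, 0.705, 0.007, 0.709]
ft_force: [0.3, -0.3, -1.7]
width: 0.0281
```

```bash
python3 - <<'E'
from h import *
st(); c=cam("wrist","w31"); crop(c,150,120,350,270,4,"w31c")
E
```

```text
t 40.83 p [ 0.5184 -0.3797  0.1469] F [ 0.3 -0.3 -1.7] w 0.0281 j [ 0.03  0.5   0.72  1.56 -0.35  1.21  2.41]
jaw yaw deg 91.39
```

View pics/w31c.png

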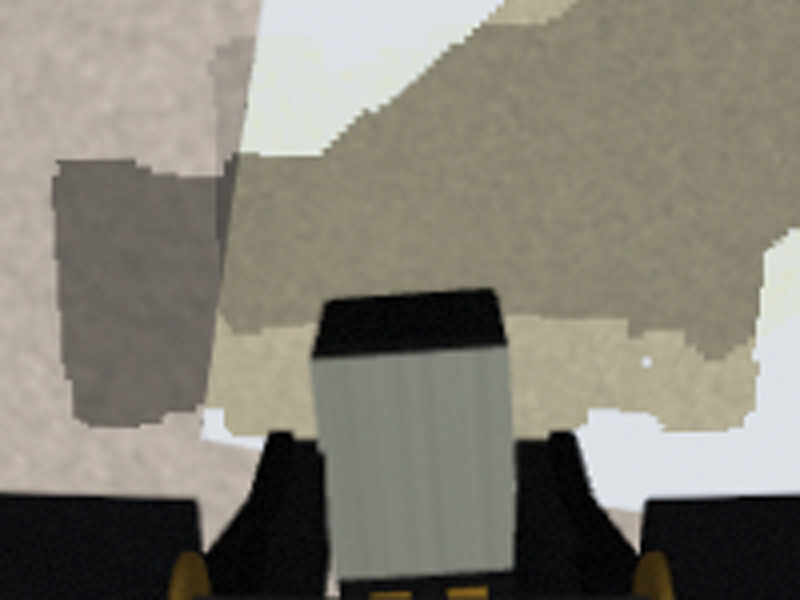

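Call:
drive_tool(
  moves="-0.01 0.041 0.005 0 1;-0.01 0.041 0 0 1;0 0.041 0 0 1;0 0.041 0 2 1;0 0.041 0 2 1;0 0.041 0 2 1;0 0.041 0 2 1;0 0.041 0 2 1;0 0.041 0 2 1;0.005 0.041 0 0 1;0.01 0.041 0 0 1;0.01 0.043 0 0 1;0 0 0 0 1;0 0 0 0 1",
)

```text
time: 42.62
ee_pos: [0.5213, 0.1153, 0.1459]
eef_rot: [-0.083, 0.703, 0.082, 0.702]
ft_force: [0.7, -0.0, -0.2]
width: 0.0285
```

```bash
python3 - <<'E'
from h import *
st(); c=cam("wrist","w32"); crop(c,150,120,350,270,4,"w32c")
E
```

```text
t 42.62 p [0.5213 0.1153 0.1459] F [ 0.7 -0.  -0.2] w 0.0285 j [-0.74  0.21  0.49  1.84 -0.11  1.12  1.59]
jaw yaw deg 103.4
```

View pics/w32c.png

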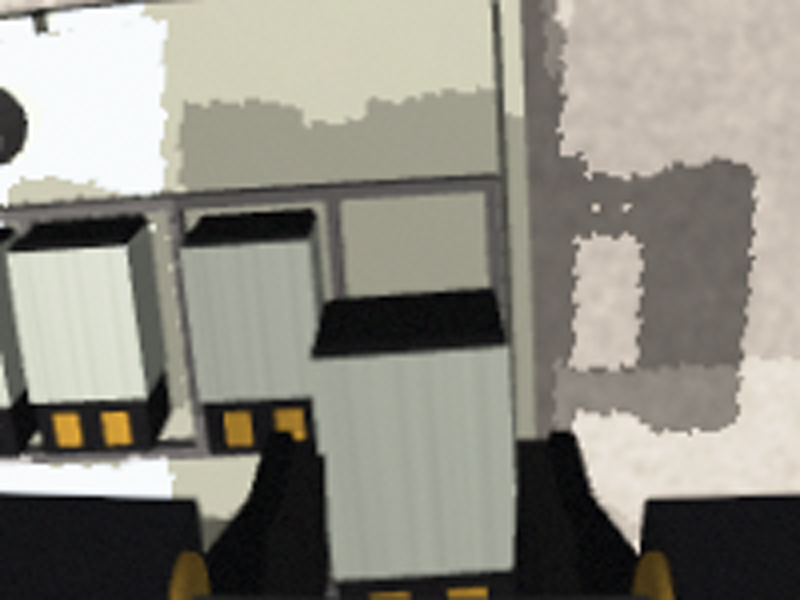

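```bash
python3 - <<'E'
from bay import *
c=cam("wrist"); s=r.read_state(); k=K(150,120,4)
z=s["ee_pos"][2]-.005
F=[onz(c,*k(*q),.032) for q in [(335,191),(497,183)]]
B=[onz(c,*k(*q),z) for q in [(312,357),(507,346)]]
a=np.radians(16.9);X=np.array([np.cos(a),np.sin(a)]);Y=np.array([-X[1],X[0]])
f=np.mean(F,0)[:2]-s["ee_pos"][:2];b=np.mean(B,0)[:2]-s["ee_pos"][:2]
for w in(F,B): d=(w[1]-w[0])[:2];print(np.linalg.norm(d),np.degrees(np.arctan2(d[1],d[0])))
bay=np.array([X@f+.0315,Y@f]);blk=np.array([X@b+.026,Y@b]);d=bay-blk;print(bay,blk,d,"world",X*d[0]+Y*d[1])
E
```

```text
0.03709272151496998 106.23015121404583
0.027434557693388394 106.80064312726107
[0.00415586 0.00093406] [-0.0008912   0.00040523] [0.00504706 0.00052882] world [0.00467536 0.00197318]
```

Call:
drive_tool(
  moves="0.0034 0.0016 -0.03 0 1;0 0 -0.03 0 1;0 0 -0.01 0 1;0 0 -0.004 0 1;0 0 0 0 1;0 0 0 0 1",
  newtons=10,
)

```text
time: 43.48
ee_pos: [0.5258, 0.1179, 0.0735]
eef_rot: [-0.082, 0.702, 0.083, 0.703]
ft_force: [0.8, -0.4, 0.5]
width: 0.0281
```

```bash
python3 - <<'E'
from h import *
st(); c=cam("wrist","w33"); crop(c,150,120,350,270,4,"w33c")
E
```

```text
t 43.48 p [0.5258 0.1179 0.0735] F [ 0.8 -0.4  0.5] w 0.0281 j [-0.71  0.31  0.47  1.89 -0.17  0.98  1.64]
jaw yaw deg 103.41
```

View pics/w33c.png

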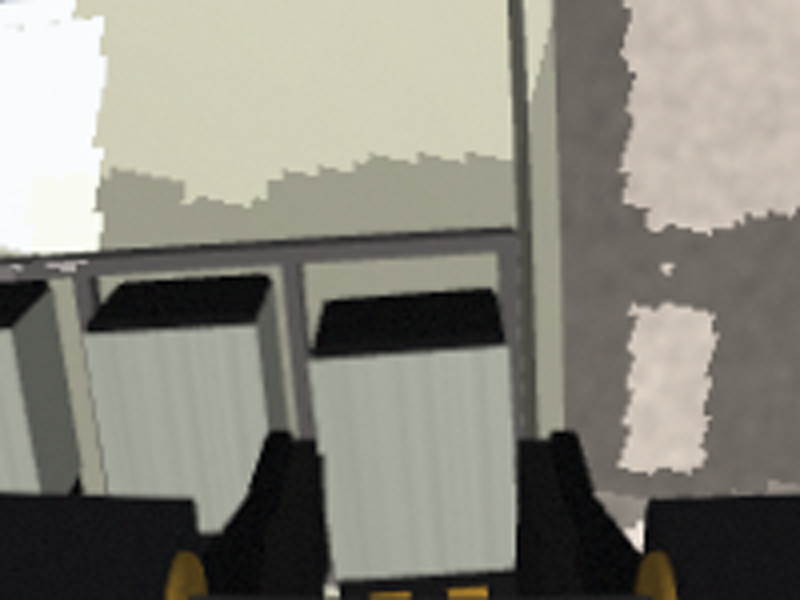

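```bash
python3 - <<'E'
from bay import *
c=cam("wrist"); s=r.read_state(); k=K(150,120,4)
z=s["ee_pos"][2]-.005
F=[onz(c,*k(*q),.032) for q in [(291,251),(510,240)]]
B=[onz(c,*k(*q),z) for q in [(312,355),(507,345)]]
a=np.radians(16.9);X=np.array([np.cos(a),np.sin(a)]);Y=np.array([-X[1],X[0]])
f=np.mean(F,0)[:2]-s["ee_pos"][:2];b=np.mean(B,0)[:2]-s["ee_pos"][:2]
for w in(F,B): d=(w[1]-w[0])[:2];print(np.linalg.norm(d),np.degrees(np.arctan2(d[1],d[0])))
bay=np.array([X@f+.0315,Y@f]);blk=np.array([X@b+.026,Y@b]);d=bay-blk;print(bay,blk,d,"world",X*d[0]+Y*d[1])
E
```

```text
0.03695084952439663 106.36008277694094
0.02745628394450433 106.54915748070299
[-0.00099905 -0.00127482] [-0.00082981  0.00019755] [-0.00016924 -0.00147237] world [ 0.00026609 -0.00145798]
```

Call:
drive_tool(
  moves="0.0003 -0.0013 -0.0025 0 1;0 0 0 0 1;0 0 0 0 1;0 0 0 0 0.66;0 0 0 0 0.62;0 0 0 0 0.58;0 0 0 0 0.55;0 0 0 0 0.55;0 0 0.03 0 0.55;0 0 0.05 0 0.5;0 0 0.04 0 0.5;0 0 0 0 0.5",
)

```text
time: 45.08
ee_pos: [0.5272, 0.1168, 0.1932]
eef_rot: [-0.082, 0.7, 0.083, 0.704]
ft_force: [0.2, -0.1, -0.9]
width: 0.0433
```

```bash
python3 - <<'E'
from h import *
st(); c=cam("wrist","w34"); crop(c,130,90,380,270,3,"w34c")
s=cam("side"); crop(s,200,140,300,230,8,"s34")
E
```

```text
t 45.08 p [0.5272 0.1168 0.1932] F [ 0.2 -0.1 -0.9] w 0.0433 j [-0.75  0.17  0.5   1.77 -0.09  1.22  1.58]
jaw yaw deg 103.41
```

View pics/w34c.png

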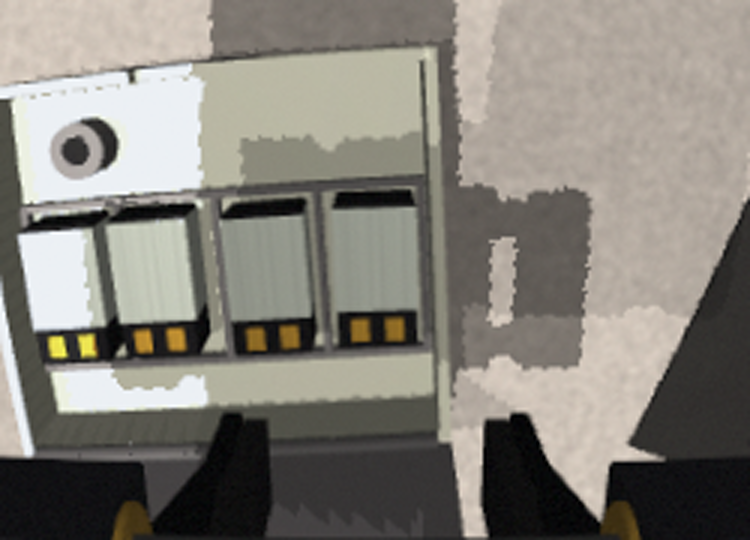

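View pics/s34.png

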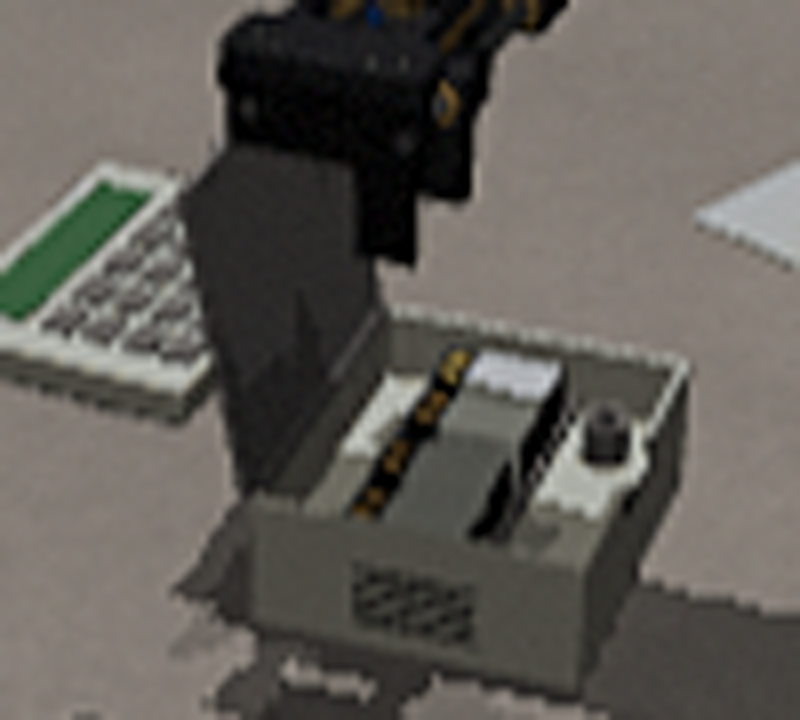

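Call:
drive_tool(
  moves="0 0 0.03 3.5 1;0.02 0.002 0.01 0 1;0.035 0.003 0 0 1;0.035 0.003 0 0 1;0.03 0.003 0 0 1;0 0 0 0 1;0 0 0 0 1",
)

```text
time: 46.05
ee_pos: [0.6448, 0.1271, 0.2287]
eef_rot: [-0.104, 0.7, 0.104, 0.699]
ft_force: [-0.5, 0.9, -0.0]
width: 0.0004
```

```bash
python3 - <<'E'
from h import *
st(); c=cam("wrist","w35")
s=cam("side"); crop(s,160,80,310,230,5,"s35")
E
```

```text
t 46.05 p [0.6448 0.1271 0.2287] F [-0.5  0.9 -0. ] w 0.0004 j [-0.63  0.44  0.52  1.4  -0.21  1.37  1.75]
jaw yaw deg 106.89
```

View pics/w35.png

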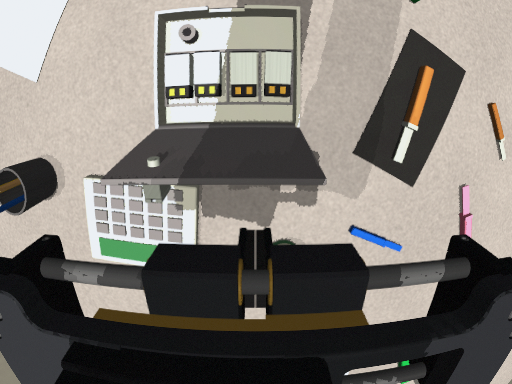

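View pics/s35.png

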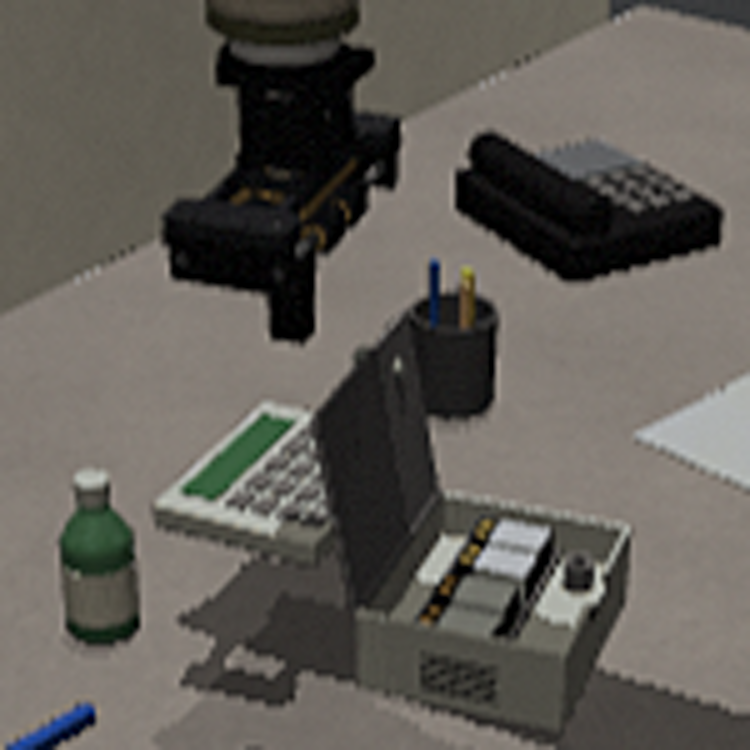

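Call:
drive_tool(
  moves="0 0 -0.025 0 1;0 0 -0.023 0 1;-0.008 -0.0024 0 0 1;-0.008 -0.0024 0 0 1;0 0 0 0 1",
)

```text
time: 46.78
ee_pos: [0.6294, 0.1224, 0.1837]
eef_rot: [-0.104, 0.699, 0.104, 0.7]
ft_force: [0.7, -0.1, 0.3]
width: 0.0006
```

```bash
python3 - <<'E'
from h import *
st()
s=cam("side"); crop(s,190,100,290,200,7,"s36")
E
```

```text
t 46.77 p [0.6294 0.1224 0.1837] F [ 0.7 -0.1  0.3] w 0.0006 j [-0.65  0.42  0.51  1.51 -0.21  1.26  1.76]
jaw yaw deg 106.9
```

View pics/s36.png

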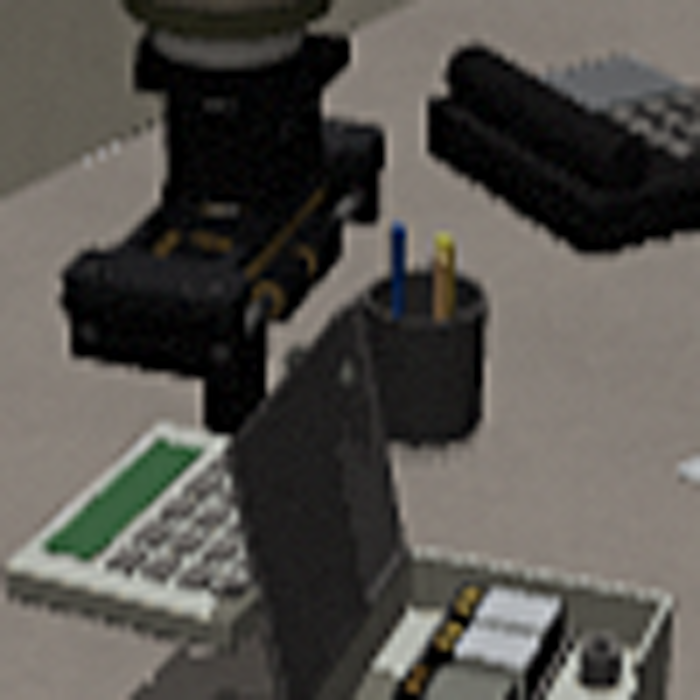

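Call:
drive_tool(
  moves="-0.0096 -0.0029 -0.002 0 1;-0.0134 -0.0041 0 0 1;-0.0134 -0.0041 0 0 1;-0.011 -0.0033 -0.0015 0 1;-0.011 -0.0033 -0.0015 0 1;0 0 0 0 1",
)

```text
time: 47.58
ee_pos: [0.5703, 0.1046, 0.1769]
eef_rot: [-0.104, 0.7, 0.104, 0.699]
ft_force: [-0.1, 0.7, -0.0]
width: 0.0006
```

```bash
python3 - <<'E'
from h import *
st()
s=cam("side"); crop(s,190,100,310,220,6,"s37")
E
```

```text
t 47.58 p [0.5703 0.1046 0.1769] F [-0.1  0.7 -0. ] w 0.0006 j [-0.69  0.29  0.52  1.68 -0.15  1.21  1.73]
jaw yaw deg 106.91
```

View pics/s37.png

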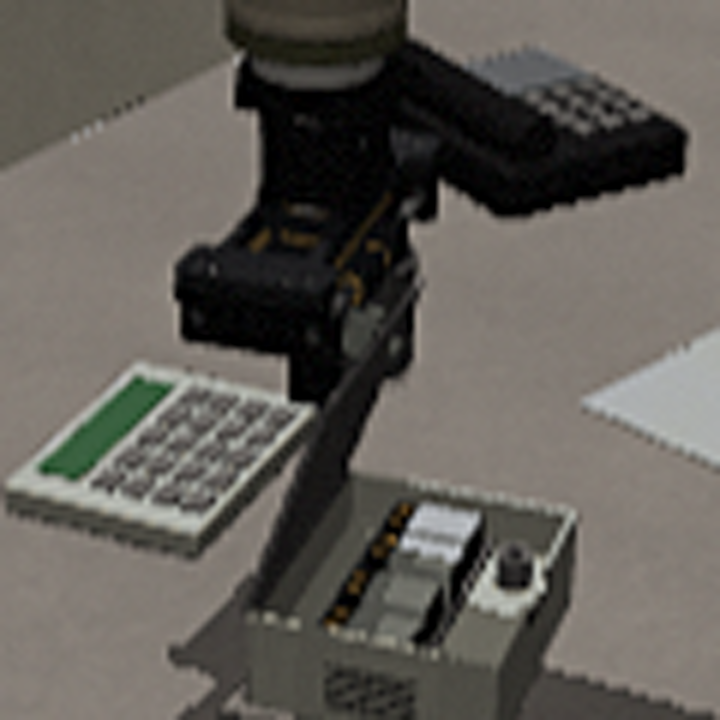

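Call:
drive_tool(
  moves="-0.0105 -0.0032 -0.0025 0 1;-0.0105 -0.0032 -0.0035 0 1;-0.0095 -0.0029 -0.0055 0 1;-0.0095 -0.0029 -0.006 0 1;-0.0082 -0.0025 -0.0076 0 1;-0.0082 -0.0025 -0.0076 0 1;-0.0066 -0.002 -0.0092 0 1;-0.0066 -0.002 -0.0092 0 1;0 0 0 0 1",
)

```text
time: 48.75
ee_pos: [0.5006, 0.0834, 0.1251]
eef_rot: [-0.104, 0.7, 0.104, 0.699]
ft_force: [0.3, -0.7, 0.6]
width: 0.0005
```

```bash
python3 - <<'E'
from h import *
st()
s=cam("side"); crop(s,190,100,310,220,6,"s38")
E
```

```text
t 48.75 p [0.5006 0.0834 0.1251] F [ 0.3 -0.7  0.6] w 0.0005 j [-0.72  0.17  0.52  1.92 -0.1   1.07  1.7 ]
jaw yaw deg 106.91
```

View pics/s38.png

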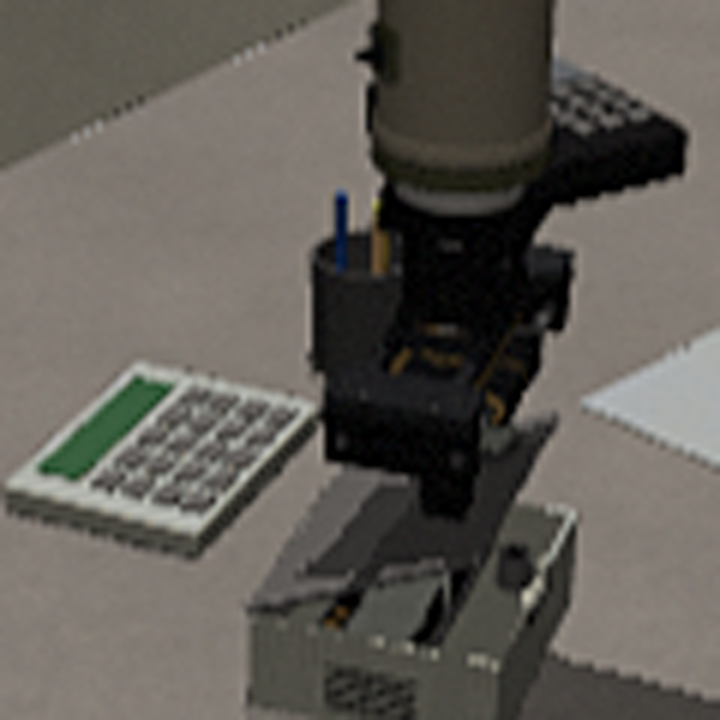

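Call:
drive_tool(
  moves="-0.004 -0.0012 -0.0085 0 1;-0.004 -0.0012 -0.0085 0 1;-0.0022 -0.0007 -0.0085 0 1;-0.0022 -0.0007 -0.0085 0 1;-0.001 -0.0003 -0.007 0 1;-0.001 -0.0003 -0.007 0 1;0 0 0 0 1",
)

```text
time: 49.68
ee_pos: [0.4868, 0.0792, 0.0774]
eef_rot: [-0.104, 0.7, 0.104, 0.699]
ft_force: [-0.4, -0.6, 0.2]
width: 0.0007
```

Call:
drive_tool(
  moves="0 0 -0.002 0 1;0 0 -0.002 0 1;0 0 0 0 1",
)

```text
time: 50.05
ee_pos: [0.4874, 0.0794, 0.0744]
eef_rot: [-0.104, 0.699, 0.104, 0.7]
ft_force: [-0.7, -0.9, 5.5]
width: 0.0001
```

```bash
python3 - <<'E'
from h import *
st()
s=cam("side"); crop(s,190,100,310,220,6,"s39")
E
```

```text
t 50.05 p [0.4874 0.0794 0.0744] F [-0.7 -0.9  5.5] w 0.0001 j [-0.71  0.21  0.51  2.   -0.13  0.95  1.72]
jaw yaw deg 106.91
```

View pics/s39.png

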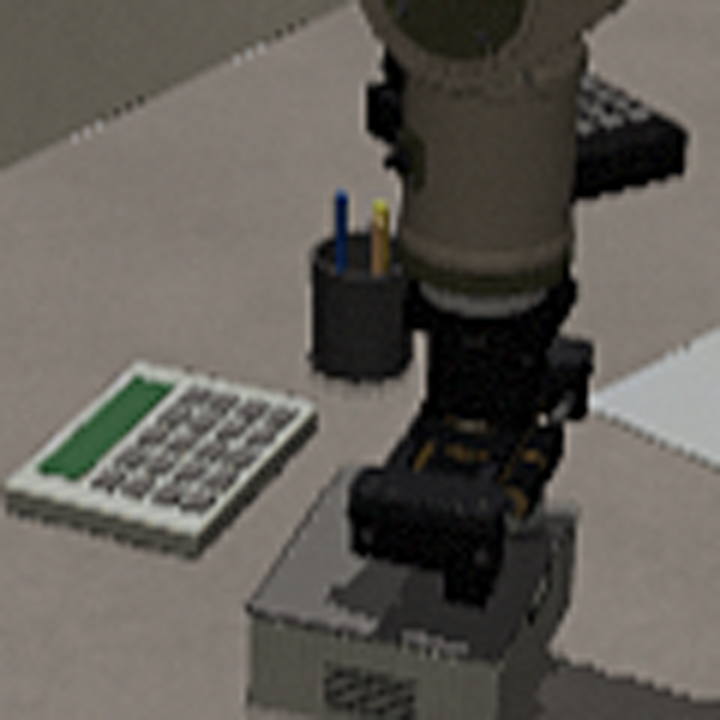

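Call:
drive_tool(
  moves="0 0 -0.001 0 1;0 0 -0.001 0 1;0 0 0 0 1",
)

```text
time: 50.48
ee_pos: [0.4875, 0.0794, 0.074]
eef_rot: [-0.103, 0.699, 0.104, 0.699]
ft_force: [-12.0, -3.2, 30.9]
width: 0.0003
```

Call:
drive_tool(
  moves="0 0 0.02 0 1;0 0 0.04 0 0.8;-0.01 -0.01 0.04 0 0.5;-0.01 -0.03 0.03 0 0.5;0 -0.03 0 0 0.5;0 0 0 0 0.5",
)

```text
time: 51.22
ee_pos: [0.4673, 0.0073, 0.2025]
eef_rot: [-0.103, 0.699, 0.103, 0.7]
ft_force: [-0.3, 0.3, -0.1]
width: 0.0401
```

```bash
python3 - <<'E'
from h import *
st(); c=cam("wrist","w40"); s=cam("side"); crop(s,190,100,310,220,6,"s40")
E
```

```text
t 51.23 p [0.4673 0.0073 0.2025] F [-0.3  0.3 -0.1] w 0.0401 j [-0.69 -0.02  0.58  1.93  0.01  1.23  1.74]
jaw yaw deg 106.72
```

View pics/w40.png

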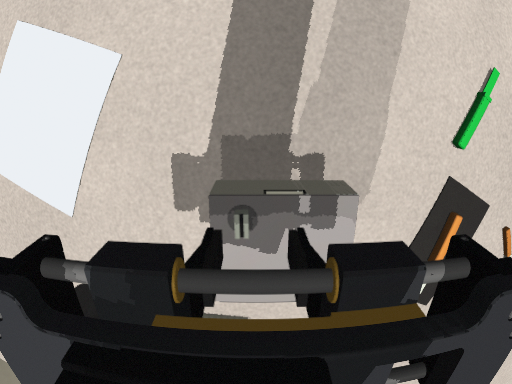

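View pics/s40.png

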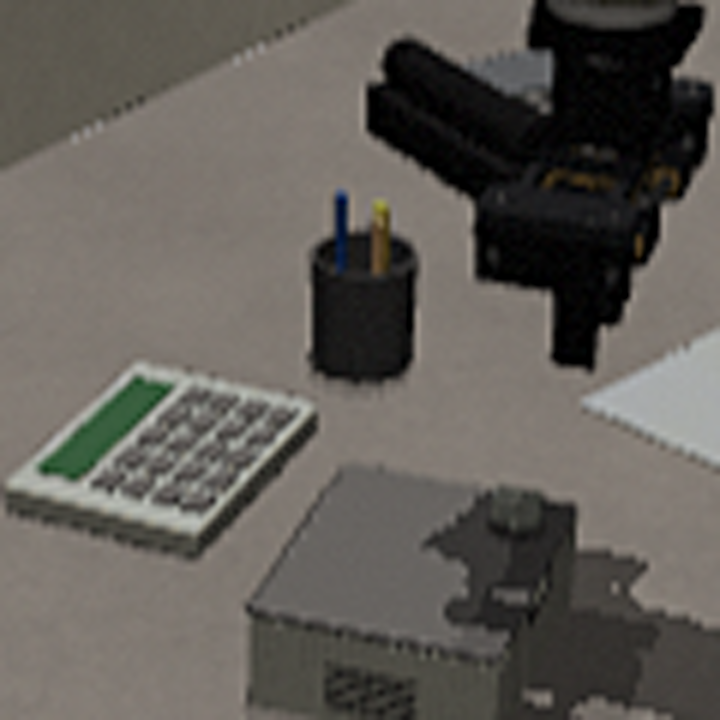

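```bash
python3 - <<'E'
from h import *
c=cam("wrist"); crop(c,200,180,290,255,8,"w41c"); print(onz(c,242,222,.084))
E
```

```text
[0.49877483 0.00657453 0.084     ]
```

View pics/w41c.png

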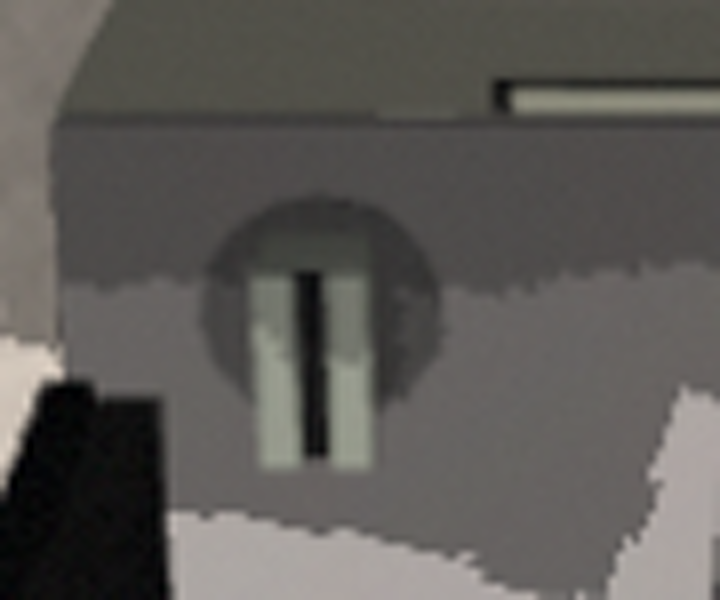

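```bash
python3 - <<'E'
from bay import *
c=cam("wrist"); s=r.read_state();k=K(200,180,8)
Q=[(252,273),(370,271),(374,468),(260,470)]
P=[onz(c,*k(*q),.084) for q in Q]; m=np.mean(P,0); print(m,[np.linalg.norm(P[i]-P[(i+1)%4]).round(4) for i in range(4)])
d=P[3]+P[2]-P[0]-P[1]; print(np.degrees(np.arctan2(d[1],d[0])))
t=cam("top"); print(tri((c,*k(314,371)),(t,*ta(597,237))))
E
```

```text
[0.50380937 0.00516275 0.084     ] [np.float64(0.0144), np.float64(0.0265), np.float64(0.0144), np.float64(0.0266)]
17.445895018184576
(array([0.50671577, 0.00496515, 0.07777206]), np.float64(0.0007129342063195851))
```

Call:
drive_tool(
  moves="0.0185 -0.001 -0.02 0.3 0.55;0.0182 -0.0011 -0.03 0 0.55;0 0 -0.03 0 0.55;0 0 -0.012 0 0.55;0 0 0 0 0.55;0 0 0 0 0.55",
  newtons=60,
)

```text
time: 52.22
ee_pos: [0.5045, 0.0075, 0.111]
eef_rot: [-0.106, 0.699, 0.106, 0.7]
ft_force: [-0.5, -0.1, -0.3]
width: 0.0392
```

```bash
python3 - <<'E'
from h import *
st(); c=cam("wrist"); crop(c,180,160,340,280,5,"w42c"); print(proj(c,(.504,.0052,.084)),(proj(c,(.504,.0052,.084))-[180,160])*5)
E
```

```text
t 52.23 p [0.5045 0.0075 0.111 ] F [-0.5 -0.1 -0.3] w 0.0392 j [-0.65  0.19  0.6   1.95 -0.13  1.04  1.88]
jaw yaw deg 107.23
[251.24704509 232.40452113] [356.23522546 362.02260567]
```

View pics/w42c.png

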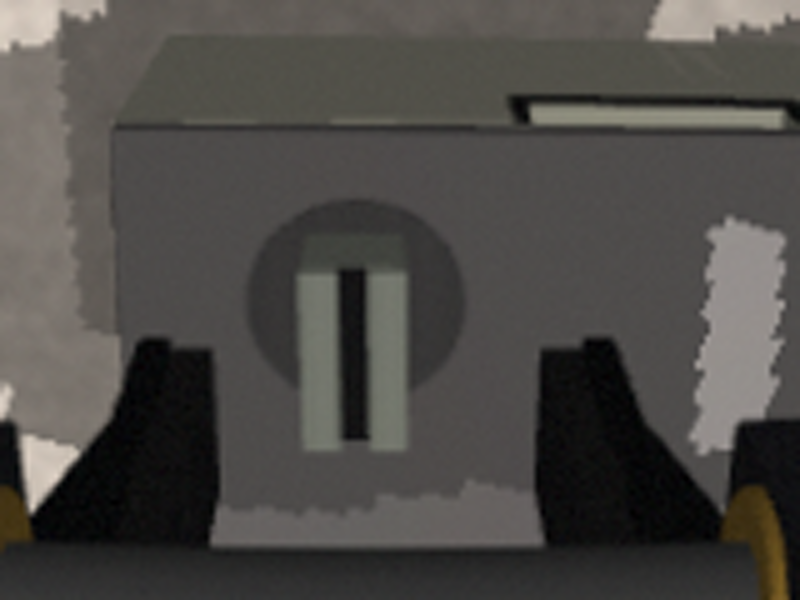

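```bash
python3 - <<'E'
from bay import *
c=cam("wrist"); s=r.read_state();k=K(180,160,5)
P=[onz(c,*k(*q),.084) for q in [(297,272),(408,271),(409,452),(304,452)]]
m=np.mean(P,0); print(m, m-s["ee_pos"],rel(c,*proj(c,m),.084,s))
E
```

```text
[0.50428335 0.00474247 0.084     ] [-0.00021193 -0.00271485 -0.02707285] [-0.001  -0.0025]
```

Call:
drive_tool(
  moves="-0.0002 -0.0026 -0.012 -0.3 0.55;0 0 -0.01 0 0.55;0 0 -0.005 0 0.55;0 0 0 0 0.55;0 0 0 0 0.55",
)

```text
time: 52.95
ee_pos: [0.5038, 0.0046, 0.0831]
eef_rot: [-0.104, 0.699, 0.104, 0.699]
ft_force: [1.0, 0.2, 0.6]
width: 0.0393
```

```bash
python3 - <<'E'
from h import *
st(); c=cam("wrist"); crop(c,180,160,340,280,5,"w43c")
E
```

```text
t 52.95 p [0.5038 0.0046 0.0831] F [1.  0.2 0.6] w 0.0393 j [-0.63  0.23  0.6   1.98 -0.16  0.98  1.9 ]
jaw yaw deg 106.92
```

View pics/w43c.png

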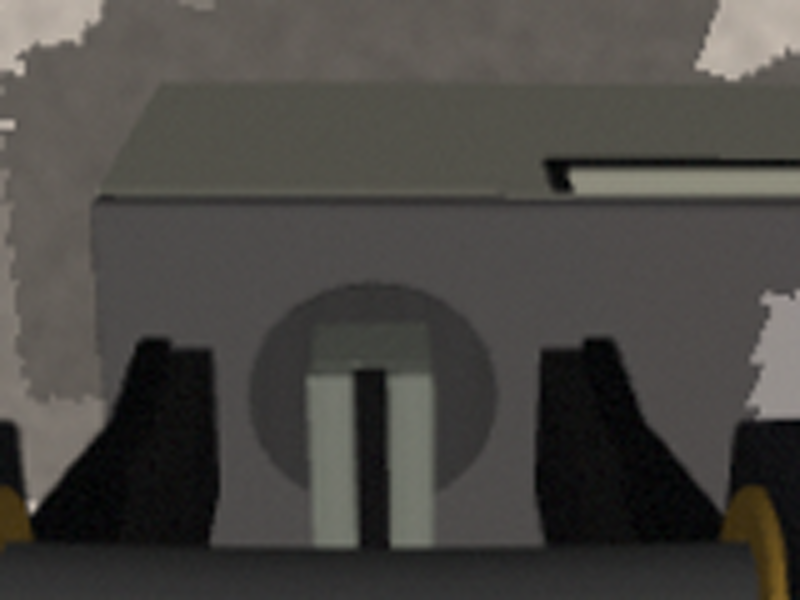

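```bash
python3 - <<'E'
from bay import *
c=cam("wrist"); s=r.read_state();k=K(180,160,5)
print(rel(c,*k(308,374),.084,s),rel(c,*k(435,374),.084,s))
E
```

```text
[-0.0127 -0.0074] [-0.0128  0.0069]
```

Call:
drive_tool(
  moves="0 0 0 0 0.8;0 0 0 0 1;0 0 0 0 1;0 0 0 0 1",
  newtons=60,
)

```text
time: 53.55
ee_pos: [0.5037, 0.0042, 0.0831]
eef_rot: [-0.104, 0.699, 0.104, 0.699]
ft_force: [1.4, -1.1, 0.4]
width: 0.0132
```

Call:
drive_tool(
  moves="0 0 -0.001 0 1;0 0 -0.001 0 1;0 0 -0.001 0 1;0 0 0 0 1;0 0 0 0 1",
)

```text
time: 54.18
ee_pos: [0.5038, 0.0043, 0.0801]
eef_rot: [-0.104, 0.699, 0.104, 0.699]
ft_force: [-0.6, -5.4, 4.7]
width: 0.0129
```

Call:
drive_tool(
  moves="0 0.0003 -0.0005 -5 1;0 0 0 -10 1;0 0 0 -10 1;0 0 0 0 1",
)

```text
time: 54.68
ee_pos: [0.5037, 0.005, 0.0795]
eef_rot: [0.049, 0.705, -0.049, 0.705]
ft_force: [-0.8, -4.0, 5.4]
width: 0.0132
```

```bash
python3 - <<'E'
from h import *
s=st(); print(s["torque"])
E
```

```text
t 54.67 p [0.5037 0.005  0.0795] F [-0.8 -4.   5.4] w 0.0132 j [-0.69  0.25  0.66  1.98 -0.18  0.97  1.49]
jaw yaw deg 81.99
[-0.92406161  0.23525888  0.01827563]
```

Call:
drive_tool(
  moves="0 0 0 -10 1;0 0 0 -10 1;0 0 0 -10 1;0 0 0 0 1",
)

```text
time: 55.18
ee_pos: [0.5041, 0.0055, 0.0797]
eef_rot: [0.229, 0.669, -0.229, 0.669]
ft_force: [0.7, -1.0, 4.4]
width: 0.0135
```

Call:
drive_tool(
  moves="0 0 0 -10 1;0 0 0 -10 1;0 0 0 -10 1;0 0 0 -5 1;0 0 0 0 1;0 0 0 0 1",
)

```text
time: 55.92
ee_pos: [0.5047, 0.0058, 0.0799]
eef_rot: [0.42, 0.569, -0.419, 0.57]
ft_force: [4.7, 2.9, 4.4]
width: 0.0134
```

```bash
python3 - <<'E'
from h import *
s=st(); print(s["torque"]); c=cam("wrist","w44")
E
```

```text
t 55.92 p [0.5047 0.0058 0.0799] F [4.7 2.9 4.4] w 0.0134 j [-0.85  0.29  0.86  1.99 -0.26  0.98  0.43]
jaw yaw deg 17.27
[ 0.51530144 -1.14935282 -0.0101136 ]
```

View pics/w44.png

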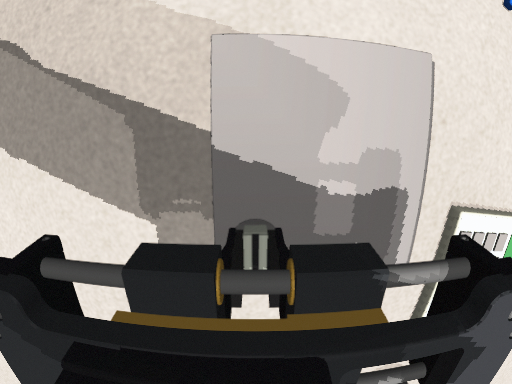

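Call:
drive_tool(
  moves="0 0 0 0 0.8;0 0 0 0 0.65;0 0 0 0 0.6;0 0 0 0 0.6;0 0 0 0 0.6",
)

```text
time: 56.6
ee_pos: [0.5034, 0.0048, 0.0793]
eef_rot: [0.421, 0.568, -0.421, 0.568]
ft_force: [-0.4, 0.0, 0.7]
width: 0.0345
```

Call:
drive_tool(
  moves="0 0 0.02 0 0.6;0 0 0.04 0 0.6;-0.02 0 0.04 10 0.5;-0.02 0 0.03 10 0.5;-0.02 0 0 10 0.5;0 0 0 10 0.5;0 0 0 10 0.5;0 0 0 10 0.5;0 0 0 10 0.5;0 0 0 10 0.5;0 0 0 9 0.5;0 0 0 0 0.5",
)

```text
time: 58.1
ee_pos: [0.4436, 0.005, 0.2094]
eef_rot: [-0.097, 0.7, 0.098, 0.7]
ft_force: [-0.2, 0.3, -1.0]
width: 0.0435
```

```bash
python3 - <<'E'
from h import *
s=st(); c=cam("wrist","w45"); s=cam("side"); crop(s,100,120,320,285,3.5,"s45"); t=cam("top","t45")
E
```

```text
t 58.1 p [0.4436 0.005  0.2094] F [-0.2  0.3 -1. ] w 0.0435 j [-1.15 -0.19  0.96  1.98  0.16  1.27  1.6 ]
jaw yaw deg 105.88
```

View pics/w45.png

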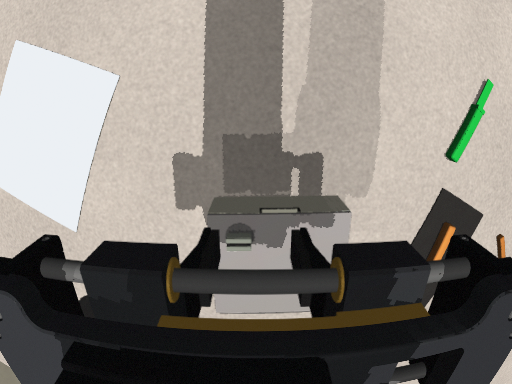

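View pics/s45.png

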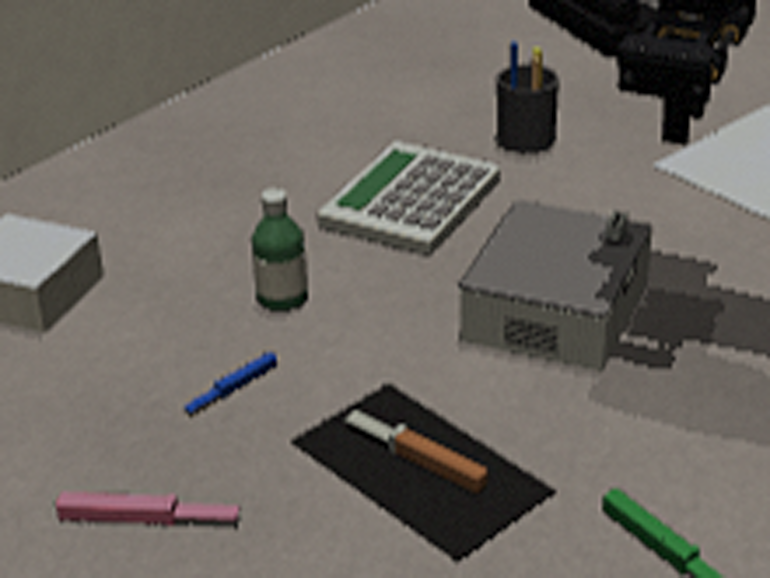

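View pics/t45.png

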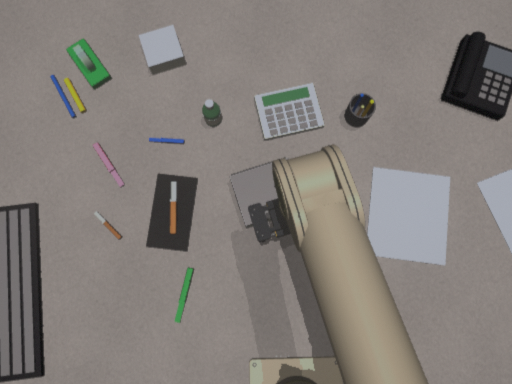

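```bash
python3 - <<'E'
from h import *
t=cam("top"); crop(t,140,160,220,260,6,"t46")
c=cam("wrist"); crop(c,200,190,290,255,8,"w46")
E
```

```text
(no output)
```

View pics/t46.png

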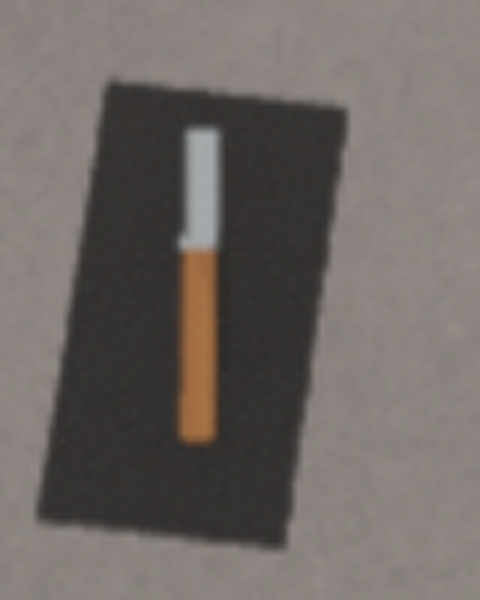

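View pics/w46.png

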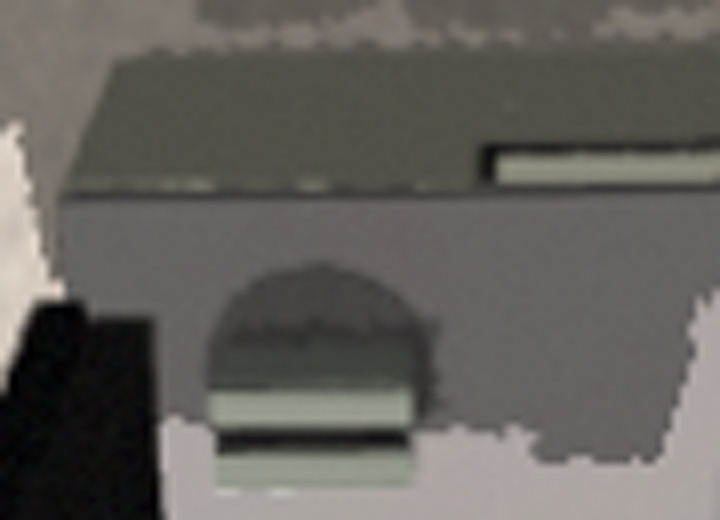

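The pictures show the stud's bar lying across the cover, parallel to the front edge (about (310,440) in the crop). The cover is flush and the blade is flat near the middle of the mat, so I'm handing the job in.

```bash
python3 - <<'E'
from bench import r,cams,ticket
print(ticket.close_job()); print(r.read_state()["time"])
E
```

```text
the job is handed in; nothing more can be done
None
the job is handed in; nothing more can be done
```

I finished the whole sequence and handed the job in at about 58 s of the 210 s allowed. No verdict was reported.

**What I did**
- **Cover:** I pried it up with the blade in the front notch and swung it to about 1.74 rad. I then laid the blade back on its mat.
- **Blocks:** All four battery blocks are in their own bays, contacts towards the hinge. The open cover left no room to grip them by their ends, so I held them by their sides. One was set straight down, one was let drop about 8 mm, and the two in the outer bays about 15 mm.
- **Shutting and stud:** I pushed the cover shut, pressed the stud about 3 mm, turned it 90° clockwise while it was pressed, and let it go.

**What the last checks showed**
- **Cover:** It sits flush. While I pushed it shut, the fingertips stopped at 63 mm, the height of the shut cover's top. The force there peaked at about 31 N, under the 40 N limit.
- **Stud:** It lies crosswise with its head up. I read that from the pictures, because its angle and height cannot be measured directly.
- **Blocks:** All looked level in their bays before the cover was shut. I could not see them afterwards.
- **Blade:** It lies flat near the middle of the mat.
- **Bystanders:** The gel bottle, pen pot and calculator look unmoved.

**What disagreed**
- The side camera put the box 5–8 mm too low, so I used the top and wrist cameras for placing.
- The last block sat about 3° askew in the grip because the wrist was near its turning limit. I allowed for that when releasing it.

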